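# Flatten printed discs under weights

## Robot

A 6-joint arm with a two-finger parallel gripper is mounted at the origin on the work surface. World frame = base frame: x ahead of the robot, y to its left, z up, the work surface at z = 0. Lengths are in m, angles in rad, forces in N, time in s.
With the tool pointing down it reaches from about 0.3 to 0.875 m from the base axis. Payload 6.4 kg.
Tool frame: the origin (TCP) lies at the very end of the fingers, on their centre line; the grasp point (between the pads) lies 19 mm behind it; z points along the fingers, y is the direction in which the jaws open and shut (so a half turn about z gives the same grasp; the last joint's range is limited). The gripper opens to 85 mm and grips with 20 to 120 N. Pads are 22 mm wide; open, the fingers measure 114 mm over their backs; the gripper's body (76 mm by 85 mm) begins 54 mm behind the grasp point. The pads swing forward as they close: fully open they stand 13 mm farther back than shut.
Start: joints at [0.929, 0.181, 1.607, -0, 1.354, -0.206], TCP at [0.243, 0.521, 0.231] pointing down, gripper open.
Joint ranges: [-2.99, 2.99], [-0.89, 2.07], [0.3, 2.58], [-1.14, 4.28], [0, 2.63], [-3.12, 3.12]. Speed limits (rad/s): [2.57, 2.57, 3.01, 3.14, 3.14, 3.14].

## Interface

Orientations are given as a unit quaternion [w, x, y, z].
In Python, from bench import * gives the robot as it stands.
- The arm moves only by the tool arm_command, never from a script. Its argument "motion" is text: rows parted by semicolons, each of 7 numbers parted by spaces: the shift along the tool's x, y, z in units of 0.2 m (1.0 is 0.2 m), then the turn, a rotation vector about the tool's x, y, z in units of 60 degrees (1.0 is 60 degrees), then the opening, from 0 (shut) to 1 (fully open). In form: tx ty tz ax ay az grip; .... A call has 1 to 10 rows; each row shifts and turns the pose as measured when the row begins, along the tool's axes as they then stand; what a row does not reach is not made up. A row lasts 1/12 s, in which the tool goes at most 41.7 mm and 7.16 degrees, less where a joint would pass 70% of its speed; a pose out of reach is approached as far as the arm can. A call with a number of a shift or a turn outside -1 to 1 is refused whole. A call with a gripper value outside its range is refused whole. The fingers move at their own pace and stop on an object; the grip force is fixed at half the most. Time passes only in rows, so rows that do not move let the fingers close. It gives the time, the measured TCP pose, the force and the opening at its end, in the units of the state.
- get_obs(): the state, without advancing time (a new reading comes with each control period).
- camera(name): name is "scene" or "top" or "wrist"; returns a dict with "img" (480x640x3 uint8, red, green, blue), "intrinsics" (3x3 intrinsics, pixels), "pose" (4x4, takes a point from camera to world coordinates); the wrist camera has in their place "mount" (4x4, takes a point from camera to tool coordinates, whose origin is the TCP and whose axes are the flange's). Camera axes: x right, y down, z forward; pixel columns grow to the right and rows downward; lengths in m; the calibration is good to about 2 mm. A picture is of the moment at which its call begins: read the wrist's pose just before it. There is no depth.
- hand_in(): hands the job in, once; it reports no verdict.
Trained networks look in the newest picture that a camera, given by its name, has taken for a name from the list of things; names that differ only in an ending like _2 or _b are one class to them, and where a whole thing is asked for, a point or a joint stands for the part that bears it (a point fixed in the world has none). Each returns a list of dicts, best first, with "conf" (0 to 1); they miss things now and then, are a little off and sometimes report something else, mostly with a low value. They report only what shows in the picture. A call takes as long as a camera call. They do not tell look-alikes from the thing itself.
- search_frame(camera, target): "box" ([left, top, right, bottom] in pixels, round what is visible of it).
The state is a dict: "time_s": time; "q": joint angles; "dq": joint speeds; "joint_efforts": joint torques, N m; "eef_pos": TCP position; "eef_rot": TCP orientation; "wrist_force": force on the tool from outside, world axes, zero at the start; "torque": the same for the moment, N m; "opening": opening from 0.0 (shut) to 1.0 (fully open).
Only numpy, scipy, OpenCV 4.12 (cv2) and the standard library are available. Lean on these libraries where they do the work, as an engineer would, in place of code of your own. Each camera call takes 0.05 s, during which the arm holds its last target.

## Task

Flatten the freshly printed discs: layer all the yellow discs in one stack centred on the round steel plate, lay the copper cover disc centred on top of them, then fetch the two red-knobbed weights out of the crowded rack and stand both upright, wholly on the cover. When everything stands as it should, press the green start button fully down and hold it for a moment; leave the vials standing in the rack and the lattice cube and scraper where they are.

Things in the scene. Friction and masses are not known exactly. Their poses are not given: they have to be found in the camera images.
- plate (a point): centre of the top face of the round steel plate (diameter 90 mm) of the flattening station; the plate's top is 9 mm above its grey square housing (130 x 130 mm, 36 mm high), fixed to the table. z up, x and y along the housing's sides.
- disc1: yellow printed disc with six small dark spots, diameter 56 mm, 10 mm thick, lying flat on the table at the start; origin at the centre of its underside, z is its axis. Three or four of the four discs are present (None if absent).
- disc2: yellow printed disc with six small dark spots, diameter 56 mm, 10 mm thick, lying flat on the table at the start; origin at the centre of its underside, z is its axis. Three or four of the four discs are present (None if absent).
- disc3: yellow printed disc with six small dark spots, diameter 56 mm, 10 mm thick, lying flat on the table at the start; origin at the centre of its underside, z is its axis. Three or four of the four discs are present (None if absent).
- disc4: yellow printed disc with six small dark spots, diameter 56 mm, 10 mm thick, lying flat on the table at the start; origin at the centre of its underside, z is its axis. Three or four of the four discs are present (None if absent).
- cover: plain copper cover disc, diameter 64 mm, 7 mm thick, lying flat on the table at the start; origin at the centre of its underside, z is its axis.
- weight1: steel weight, about 0.18 kg, 78 mm tall, standing in a cell of the rack: round foot of diameter 24 mm from 0 to 30 mm, slim stem of diameter 14 mm from 30 to 70 mm, red knob of diameter 18 mm from 70 to 78 mm; origin at the centre of its underside, z up its axis.
- weight2: steel weight, about 0.18 kg, 78 mm tall, standing in a cell of the rack: round foot of diameter 24 mm from 0 to 30 mm, slim stem of diameter 14 mm from 30 to 70 mm, red knob of diameter 18 mm from 70 to 78 mm; origin at the centre of its underside, z up its axis.
- rack: blue egg-crate tray fixed to the table, 99 mm (x) by 163 mm (y), 24 mm high, walls and floor 3 mm: 3 rows of 5 cells of 29 mm at 32 mm pitch, rows along y. The middle row is empty, so that it is the only gap inside the rack wide enough for a finger (neighbours in a row leave 8 mm between them); the outer rows (32 mm to either side in x) hold the weights and vials. Origin at the centre of its underside.
- vial1: capped resin vial (amber or grey with a paper band), diameter 24 mm, 70 mm tall, loose in a cell of the rack; stays there. Origin at the centre of its underside.
- vial2: capped resin vial (amber or grey with a paper band), diameter 24 mm, 70 mm tall, loose in a cell of the rack; stays there. Origin at the centre of its underside.
- vial3: capped resin vial (amber or grey with a paper band), diameter 24 mm, 70 mm tall, loose in a cell of the rack; stays there. Origin at the centre of its underside.
- vial4: capped resin vial (amber or grey with a paper band), diameter 24 mm, 70 mm tall, loose in a cell of the rack; stays there. Origin at the centre of its underside.
- vial5: capped resin vial (amber or grey with a paper band), diameter 24 mm, 70 mm tall, loose in a cell of the rack; stays there. Origin at the centre of its underside.
- vial6: capped resin vial (amber or grey with a paper band), diameter 24 mm, 70 mm tall, loose in a cell of the rack; stays there. Origin at the centre of its underside.
- vial7: capped resin vial (amber or grey with a paper band), diameter 24 mm, 70 mm tall, loose in a cell of the rack; stays there. Origin at the centre of its underside.
- start_top (a point): centre of the top of the round green start button (diameter 26 mm) on the white timer box (60 x 60 mm, 30 mm high), fixed to the table, button 6 mm off the box centre; axes along the box sides, z up; pressed straight down.
- start (a joint): travel of the start button: 0 released, 0.006 m fully pressed; a spring pushes it back, about 5 N when fully down.
- lattice: yellow printed lattice cube, 40 mm, standing beyond the work area; a bystander, leave alone. Origin at the centre of its underside.
- scraper: scraper with purple handle, 200 mm long, lying beyond the work area; a bystander, leave alone. Origin on its underside.
There are look-alikes about, which are no part of the job. Leave any blue or purple look-alike of the disc4 alone.

How it is judged:
On the way, in this order (a step that is already met when the one before it is completed fails the run):
1. all the yellow discs lie stacked and centred on the plate, released (horizontal distance between each of disc1, disc2, disc3, disc4 and plate below 0.01 m and z of disc1 in the frame of plate between -0.004 and 0.036 m and angle between each of disc1, disc2, disc3, disc4's own z axis and vertical below 0.1 rad and contact force between each of disc1, disc2, disc3, disc4 and the fingers below 0.1 N and linear speed of each of disc1, disc2, disc3, disc4 below 0.02 m/s and z of disc2 in the frame of plate between -0.004 and 0.036 m and z of disc3 in the frame of plate between -0.004 and 0.036 m and z of disc4 in the frame of plate between -0.004 and 0.036 m), for 0.2 s.
2. the cover lies centred on the discs, released (all of step 1 and horizontal distance between cover and plate below 0.01 m and angle between cover's own z axis and vertical below 0.1 rad and contact force between cover and the fingers below 0.1 N and linear speed of cover below 0.02 m/s and z of cover in the frame of disc1 above 0.005 m and z of cover in the frame of disc2 above 0.005 m and z of cover in the frame of disc3 above 0.005 m and z of cover in the frame of disc4 above 0.005 m and z of cover in the frame of plate below 0.046 m), for 0.2 s.
3. both weights stand on the cover, released (all of step 2 and horizontal distance between each of weight1, weight2 and cover below 0.021 m and angle between each of weight1, weight2's own z axis and vertical below 0.12 rad and z of weight1 in the frame of cover between 0.004 and 0.011 m and contact force between each of weight1, weight2 and the fingers below 0.1 N and linear speed of each of weight1, weight2 below 0.02 m/s and z of weight2 in the frame of cover between 0.004 and 0.011 m), for 0.2 s.
4. the start button is pressed down with the loaded stack in place (all of step 3 and value of joint start above 0.0045 m), for 0.1 s.
At the end, for the whole second after the job is handed in: All discs present lie flat within 10 mm of the plate's centre, the cover flat on top within 10 mm of it, both weights upright on the cover within 21 mm of its centre, all at rest and released; the button was pressed at least 4.5 mm with the stack in place, and is up again (all of step 3 and value of joint start below 0.002 m); the robot touches nothing.
It fails at once if a vial is taken out of its cell or tipped over (distance of any of vial1, vial2, vial3, vial4, vial5, vial6, vial7 from where it was at the start of the episode above 0.025 m or angle between any of vial1, vial2, vial3, vial4, vial5, vial6, vial7's own z axis and vertical above 0.5 rad).
It fails at once if the lattice cube or the scraper is disturbed (distance of any of lattice, scraper from where it was at the start of the episode above 0.05 m).
Of disc1, disc2, disc3, disc4 only 3 to 4 are there at a start; the rules pass over those that are not, and their reading is None.
At some moment in a run one of disc1, disc2, disc3, disc4, cover may be knocked a few centimetres aside while the robot is not near it.
It also fails if it takes over 210 s, if anything falls off the work surface, if the arm or the gripper's body presses on something with over 40 N, if the wrist force passes 120 N, or if a joint passes its speed limit or range.

## Working session

There is one attempt and no reset: what is moved stays moved. The work goes in short steps, Python scripts to look and compute and a tool call to move; the robot and the scene stay as the last step left them, time stands still between calls to the robot, and variables do not carry over. Pictures are saved under pics/ and viewed, and the job is handed in when it is done.

Besides the shell and the picture viewer there is one more tool, called after ">>>" as a command line: name --argument value ..., lists and objects as JSON in quotes. arm_command: Moves the arm, as the interface text tells. Shifts and turns lie within -1 to 1; 1 stands for 0.2 m of shift or 60 degrees of turn. Its arguments: {"type":"object","properties":{"motion":{"type":"string"}},"required":["motion"]}

```bash
mkdir -p pics; ls; python3 - <<'E'
from bench import *
import cv2,numpy as np
o=get_obs();print(o)
for n in ["scene","top","wrist"]:
    c=camera(n);cv2.imwrite(f"pics/{n}0.png",c["img"][:,:,::-1]);print(n,c["intrinsics"],c.get("pose",c.get("mount")))
E
```

```text
pics
{'time_s': 0.0, 'q': array([ 9.28708458e-01,  1.81555756e-01,  1.60801115e+00,  3.29581937e-05,
        1.35378779e+00, -2.06288838e-01]), 'dq': array([-0.00175679,  0.00029355, -0.00089177,  0.00111795,  0.00197075,
        0.00103625]), 'joint_efforts': array([-6.85507621e-04, -4.44856346e+01, -3.51335549e+01, -1.55040966e-04,
        8.78585415e-03, -8.58311129e-07]), 'eef_pos': array([0.24236018, 0.52082145, 0.23037435]), 'eef_rot': array([-3.77275219e-04,  2.16182680e-01,  9.76352535e-01, -7.96316783e-04]), 'wrist_force': array([-0.59655663,  0.44879078,  0.51511983]), 'torque': array([ 0.01086757, -0.02523452,  0.00675616]), 'opening': 0.9972415213905954}
scene [[590.26677872   0.         317.33945849]
 [  0.         590.26677872 237.36699784]
 [  0.           0.           1.        ]] [[-0.48806036  0.60733569 -0.62684962  1.30385937]
 [ 0.87272969  0.34931585 -0.34105912  0.39010244]
 [ 0.01183113 -0.71352771 -0.70052711  0.91113474]
 [ 0.          0.          0.          1.        ]]
top [[504.47236485   0.         315.45742431]
 [  0.         504.47236485 230.83880583]
 [  0.           0.           1.        ]] [[ 0.00941591 -0.99876539  0.04877539  0.4899002 ]
 [-0.99976709 -0.0103502  -0.01893799 -0.03410675]
 [ 0.01941944 -0.04858571 -0.99863022  1.08890989]
 [ 0.          0.          0.          1.        ]]
wrist [[403.80725467   0.         320.36451939]
 [  0.         403.80725467 236.59876382]
 [  0.           0.           1.        ]] [[-8.15032196e-04 -9.49108649e-01 -3.14947788e-01  8.08605828e-02]
 [ 9.99999664e-01 -7.46904332e-04 -3.37003673e-04 -2.98446177e-04]
 [ 8.46172337e-05 -3.14947956e-01  9.49108939e-01 -1.43139002e-01]
 [ 0.00000000e+00  0.00000000e+00  0.00000000e+00  1.00000000e+00]]
```

View pics/top0.png

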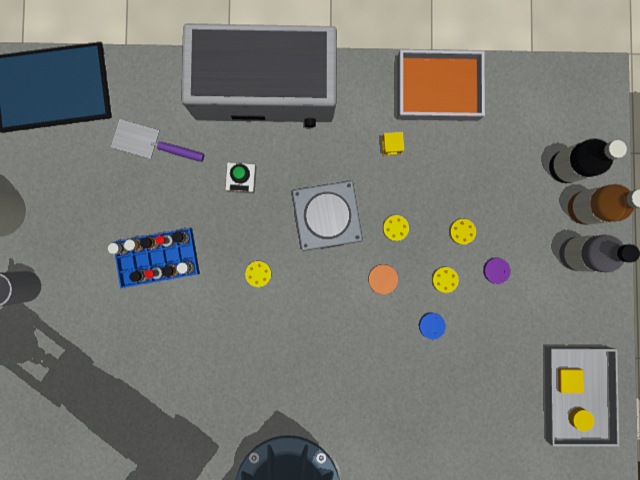

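View pics/scene0.png

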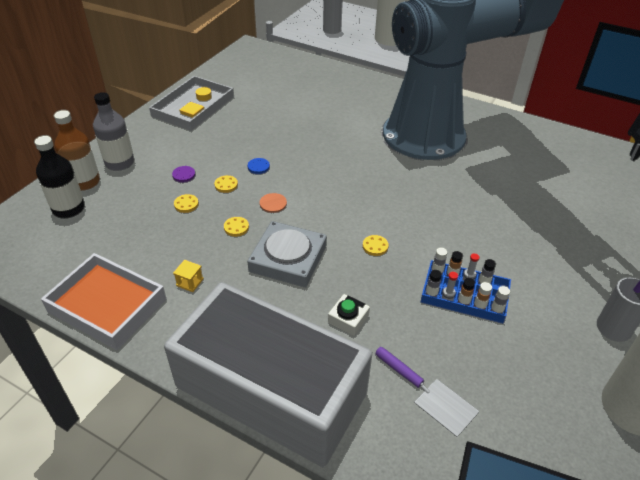

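```bash
cat > h.py <<'E'
from bench import *
import cv2,numpy as np
from scipy.spatial.transform import Rotation as R
def toolT():
    o=get_obs();T=np.eye(4);w=o["eef_rot"];T[:3,:3]=R.from_quat([w[1],w[2],w[3],w[0]]).as_matrix();T[:3,3]=o["eef_pos"];return T
def cam(n,save=None):
    T=toolT();c=camera(n)
    P=T@c["mount"] if n=="wrist" else c["pose"]
    if save: cv2.imwrite(f"pics/{save}.png",c["img"][:,:,::-1])
    return c["img"],c["intrinsics"],P
def ray(u,v,K,P,z):
    d=P[:3,:3]@np.linalg.solve(K,[u,v,1.]);s=(z-P[2,3])/d[2];return P[:3,3]+s*d
def proj(p,K,P):
    q=P[:3,:3].T@(np.asarray(p)-P[:3,3]);q=K@q;return q[:2]/q[2]
HS={"yellow":((22,120,120),(34,255,255)),"copper":((5,100,120),(17,210,255)),"green":((50,120,60),(75,255,255)),"red":((0,180,120),(4,255,255))}
def blobs(img,col,mn=30):
    h=cv2.cvtColor(img,cv2.COLOR_RGB2HSV);m=cv2.inRange(h,*map(np.array,HS[col]))
    m=cv2.morphologyEx(m,cv2.MORPH_CLOSE,np.ones((5,5)))
    out=[]
    for c in cv2.findContours(m,cv2.RETR_EXTERNAL,cv2.CHAIN_APPROX_NONE)[0]:
        a=cv2.contourArea(c)
        if a>mn:
            M=cv2.moments(c);out.append((M["m10"]/M["m00"],M["m01"]/M["m00"],a))
    return out
def tostate():
    o=get_obs();T=toolT();x=T[:3,0];return dict(t=round(o["time_s"],2),p=o["eef_pos"].round(4),z=T[:3,2].round(3),yaw=round(np.degrees(np.arctan2(x[1],x[0])),1),q6=round(o["q"][5],2),op=round(o["opening"],3),F=o["wrist_force"].round(1))
def go(x,y,z,yaw=None):
    """shift in tool axes/0.2 and turn/60deg to get tool at x,y,z, pointing down with x axis at yaw (deg)"""
    T=toolT();d=T[:3,:3].T@(np.array([x,y,z])-T[:3,3])/0.2
    cur=np.degrees(np.arctan2(T[1,0],T[0,0]))
    if yaw is None: yaw=cur
    yaw=np.radians(yaw);G=np.array([[np.cos(yaw),np.sin(yaw),0],[np.sin(yaw),-np.cos(yaw),0],[0,0,-1]])
    r=R.from_matrix(T[:3,:3].T@G).as_rotvec()/np.radians(60)
    print("shift",d.round(3),"turn",r.round(3),"dist mm",round(np.linalg.norm(d)*200,1),tostate())
E
python3 - <<'E'
from h import *
res={}
for n in ["top","scene"]:
    img,K,P=cam(n)
    for col,z in [("yellow",.010),("copper",.007),("green",.036),("red",.081)]:
        for u,v,a in blobs(img,col,8): print(n,col,round(u),round(v),a,ray(u,v,K,P,z).round(4))
    for t in ["plate","disc1","cover","rack","weight1","start_top","vial1"]:
        try: print(n,t,[(d["conf"].__round__(2),np.round(d["box"])) for d in search_frame(n,t)])
        except Exception as e: print(t,e)
E
```

```text
top yellow 583 420 319.5 [ 0.1456 -0.6274  0.01  ]
top yellow 572 381 497.5 [ 0.2285 -0.6042  0.01  ]
top yellow 445 280 498.0 [ 0.4411 -0.3337  0.01  ]
top yellow 258 274 504.0 [0.4504 0.0677 0.01  ]
top yellow 463 231 489.5 [ 0.5451 -0.3722  0.01  ]
top yellow 396 228 496.0 [ 0.5515 -0.2269  0.01  ]
top yellow 393 143 411.5 [ 0.7345 -0.2202  0.01  ]
top copper 383 279 648.0 [ 0.4411 -0.2     0.007 ]
top copper 439 85 3852.5 [ 0.8654 -0.3229  0.007 ]
top green 238 172 112.0 [0.6629 0.1084 0.036 ]
top red 149 274 39.5 [0.4511 0.2762 0.081 ]
top red 160 240 39.0 [0.5178 0.2564 0.081 ]
top plate [(0.85, array([295., 180., 363., 250.]))]
top disc1 [(0.93, array([418., 313., 449., 338.])), (0.71, array([450., 217., 477., 247.])), (0.71, array([383., 216., 409., 239.])), (0.65, array([249., 262., 270., 286.])), (0.59, array([108., 244., 130., 254.])), (0.57, array([430., 268., 456., 295.])), (0.55, array([487., 258., 513., 283.]))]
top cover [(0.87, array([367., 262., 393., 294.]))]
top rack [(0.55, array([117., 229., 200., 290.]))]
top weight1 [(0.6, array([155., 234., 174., 247.])), (0.
[... 1315 characters left out ...]
, 195., 184.])), (0.49, array([248., 223., 326., 288.]))]
scene cover [(0.65, array([261., 194., 288., 212.]))]
scene rack [(0.7, array([420., 263., 510., 324.])), (0.62, array([226., 217., 249., 238.]))]
scene weight1 [(0.77, array([444., 277., 458., 300.])), (0.65, array([464., 253., 480., 277.]))]
scene start_top [(0.64, array([339., 299., 354., 313.])), (0.45, array([445., 273., 455., 298.]))]
scene vial1 [(0.87, array([492., 288., 512., 316.])), (0.85, array([459., 283., 478., 303.])), (0.77, array([474., 282., 492., 311.])), (0.73, array([430., 246., 448., 272.])), (0.64, array([477., 260., 497., 282.])), (0.61, array([448., 250., 463., 272.])), (0.51, array([428., 272., 442., 297.]))]
```

View pics/wrist0.png

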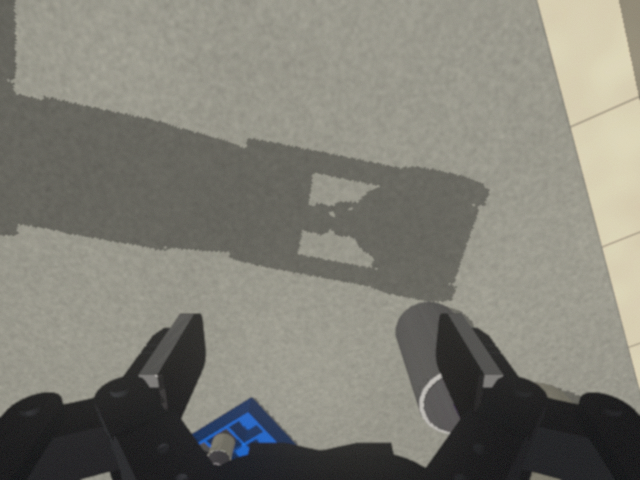

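```bash
python3 - <<'E'
from h import *
go(0.452,0.069,0.13,101)
E
```

```text
shift [-1.903 -1.608  0.506] turn [ 0.    -0.     0.901] dist mm 508.5 {'t': 0.95, 'p': array([0.2427, 0.5213, 0.2313]), 'z': array([ 0.,  0., -1.]), 'yaw': np.float64(155.0), 'q6': np.float64(-0.21), 'op': 1.0, 'F': array([ 0.1, -0.1,  0.5])}
```

>>> arm_command --motion "-0.18 -0.09 0 0 0 0.115 1; -0.18 -0.08 0 0 0 0.115 1; -0.18 -0.06 0 0 0 0.115 1; -0.19 -0.05 0 0 0 0.115 1; -0.19 -0.04 0 0 0 0.115 1; -0.19 -0.03 0 0 0 0.115 1; -0.19 -0.01 0 0 0 0.115 1; -0.19 0 0 0 0 0.1 1"

```text
time_s: 1.62
eef_pos: [0.3842, 0.2434, 0.2313]
eef_rot: [-0.0, 0.648, 0.762, 0.003]
wrist_force: [1.0, -0.4, 0.1]
opening: 1.0
```

```bash
python3 - <<'E'
from h import *
go(0.452,0.069,0.13,101)
E
```

```text
shift [-0.917  0.192  0.503] turn [ 0.004 -0.004 -0.029] dist mm 212.7 {'t': 1.62, 'p': array([0.3842, 0.2434, 0.2313]), 'z': array([ 0.003,  0.004, -1.   ]), 'yaw': np.float64(99.3), 'q6': np.float64(0.14), 'op': 1.0, 'F': array([ 1. , -0.4,  0.1])}
```

>>> arm_command --motion "-0.17 0.035 0.09 0 0 -0.029 1; -0.17 0.035 0.09 0 0 0 1; -0.17 0.035 0.09 0 0 0 1; -0.17 0.035 0.09 0 0 0 1; -0.17 0.035 0.09 0 0 0 1; -0.06 0.01 0.04 0 0 0 1; 0 0 0 0 0 0 1; 0 0 0 0 0 0 1"

```text
time_s: 2.28
eef_pos: [0.4606, 0.0562, 0.1334]
eef_rot: [0.004, 0.642, 0.767, 0.007]
wrist_force: [0.4, 0.6, 0.1]
opening: 1.002
```

```bash
python3 - <<'E'
from h import *
go(0.452,0.069,0.13,101)
img,K,P=cam("wrist","w1")
for u,v,a in blobs(img,"yellow",200): print(u,v,a,ray(u,v,K,P,.010).round(4))
E
```

```text
shift [ 0.07  -0.031  0.017] turn [ 0.015 -0.002 -0.014] dist mm 15.8 {'t': 2.28, 'p': array([0.4606, 0.0562, 0.1334]), 'z': array([ 0.015,  0.005, -1.   ]), 'yaw': np.float64(100.2), 'q6': np.float64(-0.32), 'op': 1.002, 'F': array([0.4, 0.6, 0.1])}
306.19729675206776 207.09390760540649 4957.0 [0.4505 0.0682 0.01  ]
```

View pics/w1.png

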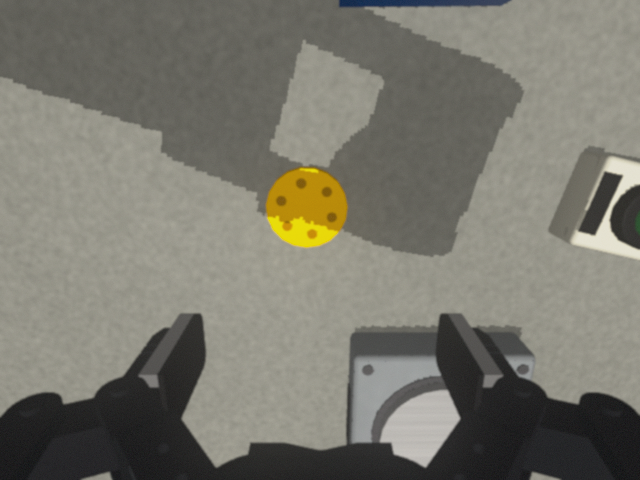

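```bash
python3 - <<'E'
from h import *
go(0.4507,0.0682,0.03,101)
E
```

```text
shift [ 0.065 -0.047  0.518] turn [ 0.015 -0.002 -0.013] dist mm 104.7 {'t': 2.33, 'p': array([0.4605, 0.0566, 0.1336]), 'z': array([ 0.016,  0.005, -1.   ]), 'yaw': np.float64(100.2), 'q6': np.float64(-0.32), 'op': 0.997, 'F': array([ 0.3,  0.4, -0.2])}
```

>>> arm_command --motion "0.065 -0.047 0.1 0.015 0 -0.013 1; 0 0 0.1 0 0 0 1; 0 0 0.1 0 0 0 1; 0 0 0.1 0 0 0 1; 0 0 0.06 0 0 0 1; 0 0 0.03 0 0 0 1; 0 0 0 0 0 0 1; 0 0 0 0 0 0 1"

```text
time_s: 3.0
eef_pos: [0.453, 0.078, 0.0401]
eef_rot: [0.005, 0.631, 0.776, 0.005]
wrist_force: [-0.3, 0.1, 0.3]
opening: 1.001
```

```bash
python3 - <<'E'
from h import *
go(0.4507,0.0682,0.001,101)
E
```

```text
shift [-0.045 -0.024  0.195] turn [0.014 0.    0.013] dist mm 40.4 {'t': 3.0, 'p': array([0.453 , 0.078 , 0.0401]), 'z': array([ 0.014,  0.002, -1.   ]), 'yaw': np.float64(101.8), 'q6': np.float64(-0.3), 'op': 1.001, 'F': array([-0.3,  0.1,  0.3])}
```

>>> arm_command --motion "-0.03 -0.016 0 0.014 0 0.01 1; 0 0 0 0 0 0 1; 0 0 0 0 0 0 1; 0 0 0.05 0 0 0 1; 0 0 0.05 0 0 0 1; 0 0 0 0 0 0 1; 0 0 0 0 0 0 1"

```text
time_s: 3.58
eef_pos: [0.4547, 0.0711, 0.0226]
eef_rot: [0.003, 0.635, 0.773, 0.002]
wrist_force: [0.5, 0.7, 0.6]
opening: 1.0
```

```bash
python3 - <<'E'
from h import *
go(0.4507,0.0682,0.001,101)
img,K,P=cam("wrist","w2")
E
```

```text
shift [-0.01  -0.023  0.108] turn [0.006 0.003 0.003] dist mm 22.2 {'t': 3.58, 'p': array([0.4547, 0.0711, 0.0226]), 'z': array([ 0.007, -0.002, -1.   ]), 'yaw': np.float64(101.2), 'q6': np.float64(-0.3), 'op': 1.0, 'F': array([0.5, 0.7, 0.6])}
```

View pics/w2.png

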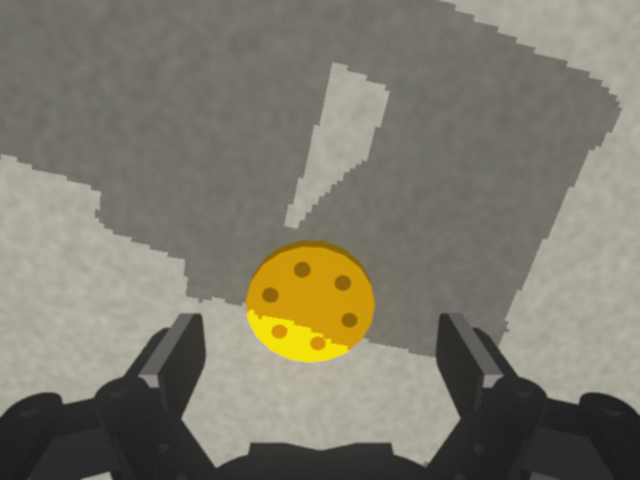

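>>> arm_command --motion "-0.008 -0.018 0.03 0.004 0 0 1; 0 0 0.03 0 0 0 1; 0 0 0.02 0 0 0 1; 0 0 0 0 0 0 1; 0 0 0 0 0 0 1"

```text
time_s: 4.05
eef_pos: [0.4502, 0.0685, 0.0043]
eef_rot: [0.001, 0.635, 0.772, -0.001]
wrist_force: [0.0, -0.9, -0.5]
opening: 1.002
```

```bash
python3 - <<'E'
from h import *
go(0.4507,0.0682,0.000,101)
E
```

```text
shift [-0.002  0.002  0.021] turn [0.    0.002 0.002] dist mm 4.3 {'t': 4.05, 'p': array([0.4502, 0.0685, 0.0043]), 'z': array([ 0.001, -0.002, -1.   ]), 'yaw': np.float64(101.1), 'q6': np.float64(-0.3), 'op': 1.002, 'F': array([ 0. , -0.9, -0.5])}
```

>>> arm_command --motion "0 0 0.022 0 0 0 0.75; 0 0 0 0 0 0 0.5; 0 0 0 0 0 0 0.5; 0 0 0 0 0 0 0.5; 0 0 0 0 0 0 0.5; 0 0 0 0 0 0 0.5"

```text
time_s: 4.55
eef_pos: [0.4514, 0.0685, 0.0008]
eef_rot: [0.002, 0.635, 0.773, -0.0]
wrist_force: [-0.3, 0.5, -0.4]
opening: 0.617
```

```bash
python3 - <<'E'
from h import *
go(0.4507,0.0682,0.12,101)
img,K,P=cam("wrist","w3")
E
```

```text
shift [-0.002 -0.003 -0.596] turn [0.002 0.003 0.003] dist mm 119.2 {'t': 4.55, 'p': array([0.4514, 0.0685, 0.0008]), 'z': array([ 0.002, -0.003, -1.   ]), 'yaw': np.float64(101.2), 'q6': np.float64(-0.3), 'op': 0.617, 'F': array([-0.3,  0.5, -0.4])}
```

View pics/w3.png

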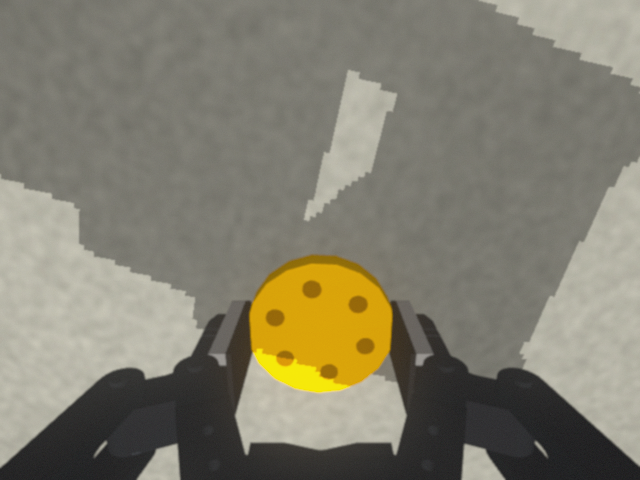

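>>> arm_command --motion "0 0 -0.1 0 0 0 0.5; 0 0 -0.15 0 0 0 0.5; 0 0 -0.15 0 0 0 0.5; 0 0 -0.1 0 0 0 0.5; 0 0 -0.05 0 0 0 0.5; 0 0 0 0 0 0 0.5; 0 0 0 0 0 0 0.5"

```text
time_s: 5.18
eef_pos: [0.4492, 0.069, 0.1139]
eef_rot: [-0.0, 0.635, 0.772, -0.001]
wrist_force: [-0.0, 0.4, -0.4]
opening: 0.618
```

```bash
python3 - <<'E'
from h import *
go(0.571,-0.08,0.13,101)
img,K,P=cam("wrist","w4")
img,K,P=cam("top","t4")
h=cv2.imread("pics/top0.png")
cv2.imwrite("pics/t4z.png",cv2.resize(h[170:260,280:375],None,fx=6,fy=6,interpolation=cv2.INTER_CUBIC))
E
```

```text
shift [-0.849  0.453 -0.08 ] turn [-0.002  0.001  0.003] dist mm 193.1 {'t': 5.18, 'p': array([0.4492, 0.069 , 0.1139]), 'z': array([-0.002, -0.002, -1.   ]), 'yaw': np.float64(101.2), 'q6': np.float64(-0.3), 'op': 0.618, 'F': array([-0. ,  0.4, -0.4])}
```

View pics/w4.png

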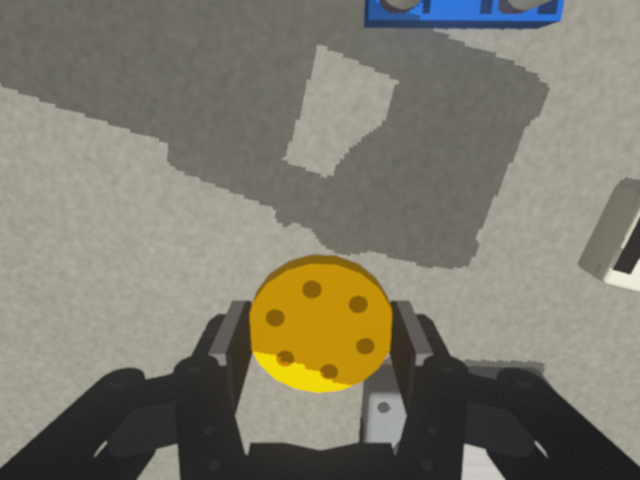

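View pics/t4z.png

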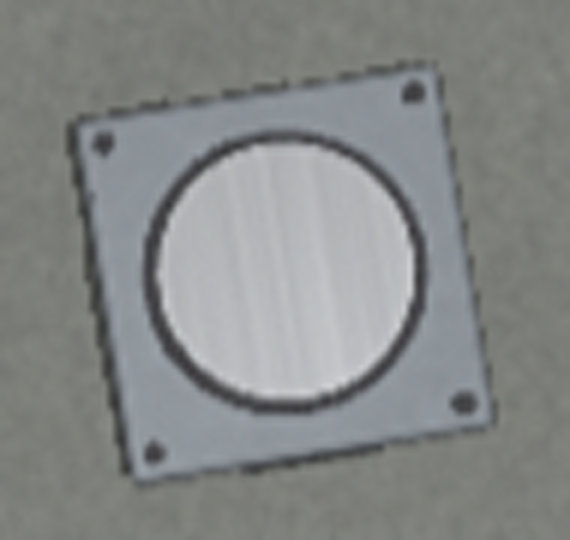

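```bash
python3 - <<'E'
from h import *
img,K,P=cam("top")
print(ray(327.5,214.5,K,P,.045),ray(326.8,215,K,P,.036))
# scene plate
img,K,P=cam("scene"); 
for p in [(.573,-.079,.045)]: print(proj(p,K,P))
cv2.imwrite("pics/s5.png",cv2.resize(img[210:290,240:335,::-1],None,fx=6,fy=6,interpolation=cv2.INTER_CUBIC))
# held disc in tool coords: ellipse fit
img,K,P=cam("wrist")
T=toolT()
h=cv2.cvtColor(img,cv2.COLOR_RGB2HSV);m=cv2.inRange(h,np.array((18,120,180)),np.array((34,255,255)))
m=cv2.morphologyEx(m,cv2.MORPH_CLOSE,np.ones((25,25)))
M=cv2.moments(m);u,v=M["m10"]/M["m00"],M["m01"]/M["m00"]
print(u,v)
Pm=np.linalg.inv(T)@P
for z in (-.012,-.010,-.014,): print(z,ray(u,v,K,Pm,z))
E
```

```text
[ 0.57511058 -0.07859195  0.045     ] [ 0.57477916 -0.07751738  0.036     ]
[287.00716936 242.31571149]
320.1656747404844 327.86387543252596
-0.012 [ 0.0015211  -0.00040301 -0.012     ]
-0.01 [ 0.0003159  -0.00040341 -0.01      ]
-0.014 [ 0.0027263  -0.00040261 -0.014     ]
```

View pics/s5.png

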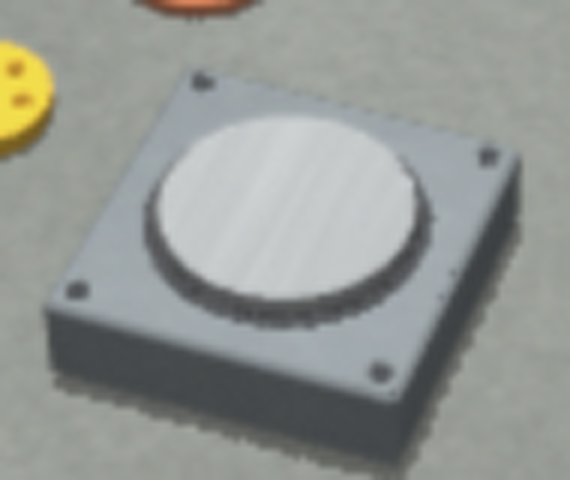

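```bash
python3 - <<'E'
from h import *
img,K,P=cam("scene"); print(ray(287.4,244.1,K,P,.045))
go(0.59,-0.16,0.15,101)
E
```

```text
[ 0.57705972 -0.07557992  0.045     ]
shift [-1.261  0.474 -0.19 ] turn [-0.006  0.     0.003] dist mm 272.1 {'t': 5.48, 'p': array([0.448 , 0.0691, 0.1125]), 'z': array([-0.006, -0.002, -1.   ]), 'yaw': np.float64(101.2), 'q6': np.float64(-0.3), 'op': 0.616, 'F': array([-0.9,  0.4, -0.7])}
```

>>> arm_command --motion "-0.08 0.03 -0.1 -0.005 0 0 0.5; -0.16 0.06 -0.05 0 0 0 0.5; -0.18 0.07 0 0 0 0 0.5; -0.18 0.07 0 0 0 0 0.5; -0.18 0.07 0 0 0 0 0.5; -0.18 0.07 0 0 0 0 0.5; -0.12 0.05 0 0 0 0 0.5; -0.06 0.02 0 0 0 0 0.5; 0 0 0 0 0 0 0.5; 0 0 0 0 0 0 0.5"

```text
time_s: 6.32
eef_pos: [0.5789, -0.146, 0.1319]
eef_rot: [-0.007, 0.634, 0.773, -0.003]
wrist_force: [-0.2, -0.5, -1.5]
opening: 0.619
```

```bash
python3 - <<'E'
from h import *
go(0.575,-0.078,0.08,101)
img,K,P=cam("wrist","w6")
print(proj((.575,-.078,.045),K,P))
E
```

```text
shift [0.335 0.051 0.261] turn [-0.014 -0.007  0.005] dist mm 85.6 {'t': 6.32, 'p': array([ 0.5789, -0.146 ,  0.1319]), 'z': array([-0.016,  0.004, -1.   ]), 'yaw': np.float64(101.3), 'q6': np.float64(-0.64), 'op': 0.619, 'F': array([-0.2, -0.5, -1.5])}
[340.18481829 128.87979999]
```

View pics/w6.png

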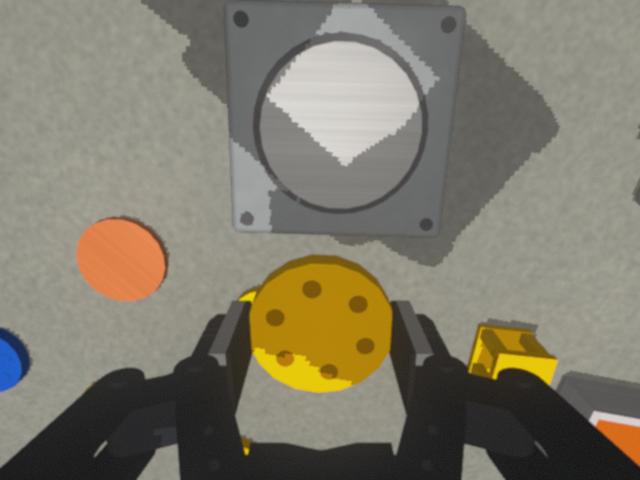

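>>> arm_command --motion "0.1 0.016 0.03 -0.012 -0.006 0.004 0.5; 0.13 0.02 0.05 0 0 0 0.5; 0.08 0.01 0.05 0 0 0 0.5; 0.02 0 0.05 0 0 0 0.5; 0 0 0.03 0 0 0 0.5; 0 0 0 0 0 0 0.5; 0 0 0 0 0 0 0.5"

```text
time_s: 6.95
eef_pos: [0.57, -0.0713, 0.0867]
eef_rot: [-0.003, 0.634, 0.774, -0.001]
wrist_force: [0.1, 0.3, 0.0]
opening: 0.617
```

```bash
python3 - <<'E'
from h import *
go(0.5755,-0.077,0.047,101)
E
```

```text
shift [-0.034  0.022  0.198] turn [-0.005 -0.002  0.006] dist mm 40.4 {'t': 6.95, 'p': array([ 0.57  , -0.0713,  0.0867]), 'z': array([-0.006,  0.001, -1.   ]), 'yaw': np.float64(101.4), 'q6': np.float64(-0.53), 'op': 0.617, 'F': array([0.1, 0.3, 0. ])}
```

>>> arm_command --motion "-0.028 0.018 0.03 -0.005 0 0.004 0.5; 0 0 0.05 0 0 0 0.5; 0 0 0.05 0 0 0 0.5; 0 0 0.03 0 0 0 0.5; 0 0 0 0 0 0 0.5; 0 0 0 0 0 0 0.5"

```text
time_s: 7.45
eef_pos: [0.5763, -0.0802, 0.0522]
eef_rot: [0.0, 0.637, 0.771, 0.001]
wrist_force: [-0.4, -0.3, -0.5]
opening: 0.619
```

```bash
python3 - <<'E'
from h import *
go(0.5755,-0.077,0.047,101)
E
```

```text
shift [ 0.017 -0.001  0.026] turn [ 0.002 -0.001 -0.002] dist mm 6.1 {'t': 7.45, 'p': array([ 0.5763, -0.0802,  0.0522]), 'z': array([ 0.002,  0.001, -1.   ]), 'yaw': np.float64(100.9), 'q6': np.float64(-0.53), 'op': 0.619, 'F': array([-0.4, -0.3, -0.5])}
```

Small correction, lower, release and back up a little.

>>> arm_command --motion "0.014 0 0.015 0 0 0 0.5; 0 0 0.015 0 0 0 0.5; 0 0 0 0 0 0 0.5; 0 0 0 0 0 0 0.5"

```text
time_s: 7.78
eef_pos: [0.5757, -0.0774, 0.0456]
eef_rot: [0.0, 0.637, 0.771, 0.001]
wrist_force: [-0.5, -0.3, -0.2]
opening: 0.621
```

```bash
python3 - <<'E'
from h import *
go(0.5755,-0.077,0.0462,101)
E
```

```text
shift [ 0.002 -0.001 -0.003] turn [ 0.002 -0.001 -0.002] dist mm 0.8 {'t': 7.78, 'p': array([ 0.5757, -0.0774,  0.0456]), 'z': array([ 0.002,  0.001, -1.   ]), 'yaw': np.float64(100.9), 'q6': np.float64(-0.53), 'op': 0.621, 'F': array([-0.5, -0.3, -0.2])}
```

>>> arm_command --motion "0 0 0 0 0 0 0.85; 0 0 0 0 0 0 1; 0 0 -0.1 0 0 0 1; -0.05 0 -0.15 0 0 0 1; -0.12 0 -0.12 0 0 0 1; -0.16 0 0 0 0 0 1; -0.16 0 0 0 0 0 1; -0.06 0 0 0 0 0 1; 0 0 0 0 0 0 1; 0 0 0 0 0 0 1"

```text
time_s: 8.62
eef_pos: [0.5977, -0.1881, 0.1253]
eef_rot: [0.002, 0.635, 0.772, 0.001]
wrist_force: [-0.0, 0.8, -0.6]
opening: 1.003
```

```bash
python3 - <<'E'
from h import *
img,K,P=cam("wrist","w7")
print(proj((.5755,-.077,.055),K,P))
for u,v,a in blobs(img,"yellow",1500): print(round(u),round(v),a,ray(u,v,K,P,.010).round(4),ray(u,v,K,P,.055).round(4))
go(0.5515,-0.2269,0.03,101)
E
```

```text
[319.12472402  29.90314877]
216 430 2513.0 [ 0.5484 -0.3693  0.01  ] [ 0.5541 -0.324   0.055 ]
78 369 3276.5 [ 0.4394 -0.3317  0.01  ] [ 0.4641 -0.2929  0.055 ]
508 312 4861.5 [ 0.7425 -0.2237  0.01  ] [ 0.7144 -0.2037  0.055 ]
244 269 4684.5 [ 0.5518 -0.2263  0.01  ] [ 0.5569 -0.2059  0.055 ]
319 43 8950.5 [ 0.5754 -0.0769  0.01  ] [ 0.5764 -0.0825  0.055 ]
shift [-0.147 -0.266  0.475] turn [0.004 0.001 0.002] dist mm 112.8 {'t': 8.67, 'p': array([ 0.5976, -0.1877,  0.1252]), 'z': array([ 0.004, -0.001, -1.   ]), 'yaw': np.float64(101.1), 'q6': np.float64(-0.69), 'op': 0.998, 'F': array([-0.3,  0.5,  0.1])}
```

View pics/w7.png

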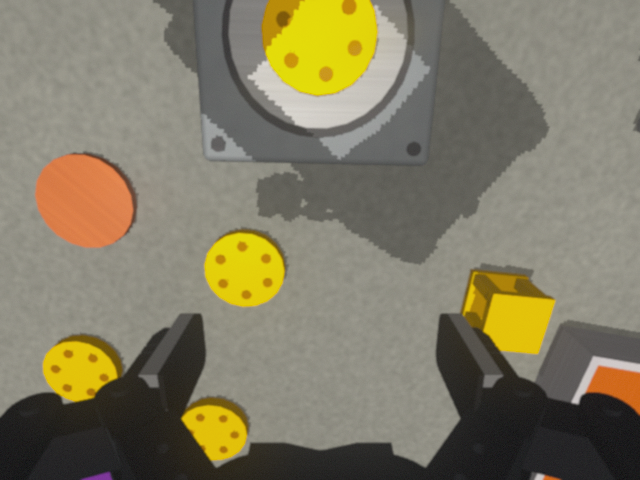

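>>> arm_command --motion "-0.05 -0.09 0.05 0 0 0 1; -0.05 -0.09 0.1 0 0 0 1; -0.03 -0.06 0.1 0 0 0 1; 0 0 0.1 0 0 0 1; 0 0 0.05 0 0 0 1; 0 0 0 0 0 0 1; 0 0 0 0 0 0 1"

```text
time_s: 9.25
eef_pos: [0.5536, -0.2122, 0.0414]
eef_rot: [-0.001, 0.632, 0.775, 0.002]
wrist_force: [0.6, -0.4, 0.3]
opening: 0.993
```

```bash
python3 - <<'E'
from h import *
go(0.5518,-0.2266,0.000,101)
E
```

```text
shift [-0.069 -0.024  0.207] turn [ 0.002 -0.003  0.011] dist mm 43.8 {'t': 9.25, 'p': array([ 0.5536, -0.2122,  0.0414]), 'z': array([ 0.002,  0.004, -1.   ]), 'yaw': np.float64(101.7), 'q6': np.float64(-0.77), 'op': 0.993, 'F': array([ 0.6, -0.4,  0.3])}
```

>>> arm_command --motion "-0.04 -0.014 0.02 0 -0.003 0.009 1; -0.025 -0.01 0.03 0 0 0 1; 0 0 0.05 0 0 0 1; 0 0 0.05 0 0 0 1; 0 0 0.02 0 0 0 1; 0 0 0 0 0 0 1; 0 0 0 0 0 0 1"

```text
time_s: 9.83
eef_pos: [0.5547, -0.2268, 0.0072]
eef_rot: [0.003, 0.634, 0.773, 0.001]
wrist_force: [-0.9, 0.5, 0.4]
opening: 0.998
```

```bash
python3 - <<'E'
from h import *
go(0.5518,-0.2266,0.000,101)
E
```

```text
shift [ 0.004 -0.014  0.036] turn [0.006 0.003 0.004] dist mm 7.8 {'t': 9.83, 'p': array([ 0.5547, -0.2268,  0.0072]), 'z': array([ 0.007, -0.002, -1.   ]), 'yaw': np.float64(101.2), 'q6': np.float64(-0.78), 'op': 0.998, 'F': array([-0.9,  0.5,  0.4])}
```

>>> arm_command --motion "0.003 -0.011 0.018 0.005 0.002 0.003 1; 0 0 0.016 0 0 0 0.9; 0 0 0 0 0 0 0.7; 0 0 0 0 0 0 0.5; 0 0 0 0 0 0 0.5; 0 0 0 0 0 0 0.5; 0 0 0 0 0 0 0.5"

```text
time_s: 10.42
eef_pos: [0.5535, -0.2271, 0.0014]
eef_rot: [0.002, 0.636, 0.772, 0.0]
wrist_force: [-0.1, 0.6, 0.1]
opening: 0.62
```

```bash
python3 - <<'E'
from h import *
go(0.5755,-0.078,0.11,101)
img,K,P=cam("wrist","w8")
E
```

```text
shift [ 0.709  0.253 -0.544] turn [0.002 0.003 0.001] dist mm 185.8 {'t': 10.42, 'p': array([ 0.5535, -0.2271,  0.0014]), 'z': array([ 0.003, -0.002, -1.   ]), 'yaw': np.float64(101.1), 'q6': np.float64(-0.78), 'op': 0.62, 'F': array([-0.1,  0.6,  0.1])}
```

View pics/w8.png

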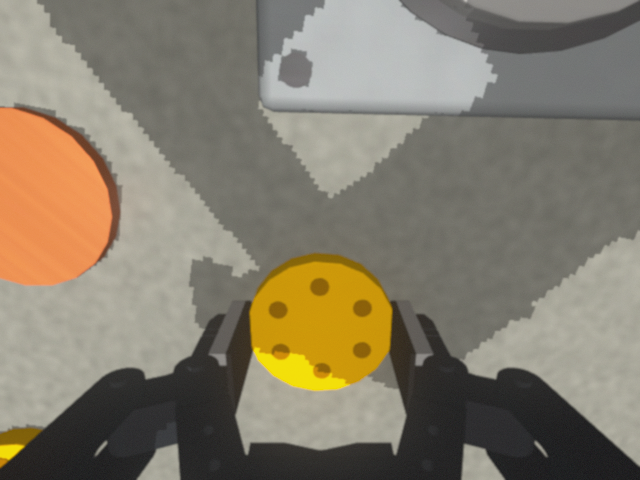

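>>> arm_command --motion "0 0 -0.12 0 0 0 0.5; 0 0 -0.18 0 0 0 0.5; 0.08 0.03 -0.15 0 0 0 0.5; 0.15 0.055 -0.07 0 0 0 0.5; 0.17 0.06 0 0 0 0 0.5; 0.15 0.055 0 0 0 0 0.5; 0.08 0.03 0 0 0 0 0.5; 0.03 0.01 0 0 0 0 0.5; 0 0 0 0 0 0 0.5; 0 0 0 0 0 0 0.5"

```text
time_s: 11.3
eef_pos: [0.5752, -0.0838, 0.1101]
eef_rot: [0.002, 0.637, 0.771, 0.001]
wrist_force: [-0.4, -0.7, 0.6]
opening: 0.62
```

```bash
python3 - <<'E'
from h import *
go(0.5755,-0.078,0.0565,101)
E
```

```text
shift [0.029 0.006 0.268] turn [ 0.003  0.001 -0.002] dist mm 53.9 {'t': 11.3, 'p': array([ 0.5752, -0.0838,  0.1101]), 'z': array([ 0.004, -0.001, -1.   ]), 'yaw': np.float64(100.9), 'q6': np.float64(-0.54), 'op': 0.62, 'F': array([-0.4, -0.7,  0.6])}
```

>>> arm_command --motion "0.022 0.004 0.03 0.003 0 0 0.5; 0 0 0.06 0 0 0 0.5; 0 0 0.07 0 0 0 0.5; 0 0 0.04 0 0 0 0.5; 0 0 0.015 0 0 0 0.5; 0 0 0 0 0 0 0.5; 0 0 0 0 0 0 0.5"

```text
time_s: 11.88
eef_pos: [0.5729, -0.085, 0.06]
eef_rot: [-0.001, 0.64, 0.769, -0.002]
wrist_force: [-0.7, -0.2, -0.1]
opening: 0.623
```

```bash
python3 - <<'E'
from h import *
go(0.5755,-0.078,0.0565,101)
E
```

```text
shift [0.032 0.019 0.017] turn [-0.004  0.    -0.009] dist mm 8.2 {'t': 11.88, 'p': array([ 0.5729, -0.085 ,  0.06  ]), 'z': array([-0.004, -0.001, -1.   ]), 'yaw': np.float64(100.4), 'q6': np.float64(-0.53), 'op': 0.623, 'F': array([-0.7, -0.2, -0.1])}
```

>>> arm_command --motion "0.025 0.014 0 -0.003 0 -0.007 0.5; 0 0 0 0 0 0 0.5; 0 0 0.012 0 0 0 0.5; 0 0 0 0 0 0 0.5; 0 0 0 0 0 0 0.5"

```text
time_s: 12.3
eef_pos: [0.5761, -0.0797, 0.0589]
eef_rot: [0.001, 0.637, 0.771, -0.0]
wrist_force: [-1.0, -0.8, 0.6]
opening: 0.622
```

```bash
python3 - <<'E'
from h import *
go(0.5755,-0.078,0.0565,101)
E
```

```text
shift [ 0.009 -0.001  0.012] turn [ 0.001  0.002 -0.002] dist mm 3.1 {'t': 12.3, 'p': array([ 0.5761, -0.0797,  0.0589]), 'z': array([ 0.002, -0.002, -1.   ]), 'yaw': np.float64(100.9), 'q6': np.float64(-0.53), 'op': 0.622, 'F': array([-1. , -0.8,  0.6])}
```

Lower 2 mm, release, back off.

>>> arm_command --motion "0.008 0 0.011 0 0 0 0.5; 0 0 0.004 0 0 0 0.5; 0 0 0 0 0 0 0.5; 0 0 0 0 0 0 0.85; 0 0 0 0 0 0 1; 0 0 -0.1 0 0 0 1; -0.05 -0.05 -0.15 0 0 0 1; -0.12 -0.12 -0.1 0 0 0 1; -0.14 -0.14 0 0 0 0 1; -0.14 -0.14 0 0 0 0 1"

```text
time_s: 13.13
eef_pos: [0.5054, -0.1807, 0.1286]
eef_rot: [0.001, 0.633, 0.774, 0.0]
wrist_force: [1.0, -0.4, -0.4]
opening: 1.0
```

```bash
python3 - <<'E'
from h import *
img,K,P=cam("wrist","w9")
print(proj((.5755,-.077,.065),K,P))
for u,v,a in blobs(img,"yellow",1500): print(round(u),round(v),a,ray(u,v,K,P,.010).round(4),ray(u,v,K,P,.065).round(4))
go(0.4400,-0.332,0.04,101)
E
```

```text
[506.48083789  86.74486342]
210 399 2171.5 [ 0.4484 -0.3363  0.01  ] [ 0.4568 -0.287   0.065 ]
610 342 3723.0 [ 0.7365 -0.2257  0.01  ] [ 0.6844 -0.1996  0.065 ]
501 91 10845.5 [ 0.5962 -0.0733  0.01  ] [ 0.5736 -0.0792  0.065 ]
shift [-0.648 -0.449  0.447] turn [-0.     0.005  0.005] dist mm 181.3 {'t': 13.18, 'p': array([ 0.5025, -0.1868,  0.1288]), 'z': array([ 0.001, -0.005, -1.   ]), 'yaw': np.float64(101.3), 'q6': np.float64(-0.77), 'op': 1.003, 'F': array([ 1. , -4.5,  0.1])}
```

View pics/w9.png

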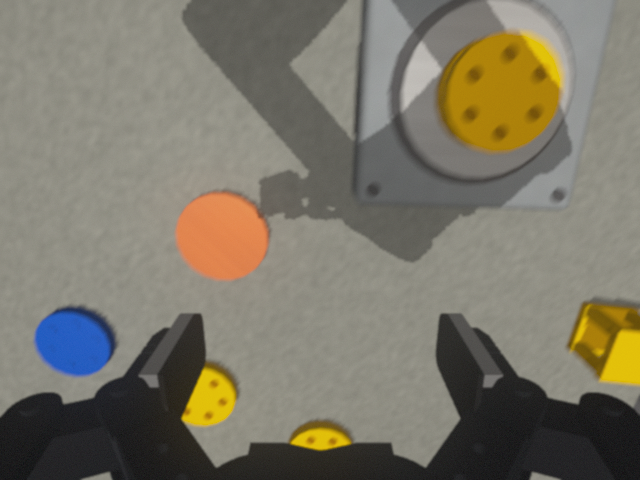

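>>> arm_command --motion "-0.12 -0.085 0.03 0 0 0 1; -0.13 -0.09 0.06 0 0 0 1; -0.13 -0.09 0.08 0 0 0 1; -0.13 -0.09 0.08 0 0 0 1; -0.09 -0.06 0.08 0 0 0 1; -0.04 -0.03 0.05 0 0 0 1; 0 0 0 0 0 0 1; 0 0 0 0 0 0 1"

```text
time_s: 13.85
eef_pos: [0.4376, -0.3417, 0.0552]
eef_rot: [0.007, 0.637, 0.771, -0.001]
wrist_force: [1.0, 0.3, 0.4]
opening: 1.001
```

```bash
python3 - <<'E'
from h import *
img,K,P=cam("wrist","w10")
for u,v,a in blobs(img,"yellow",1500): print(round(u),round(v),a,ray(u,v,K,P,.010).round(4))
go(0.4400,-0.332,0.00,101)
E
```

```text
518 338 3789.5 [ 0.5503 -0.3616  0.01  ]
330 254 8922.5 [ 0.4407 -0.3326  0.01  ]
shift [0.047 0.018 0.276] turn [ 0.006  0.012 -0.001] dist mm 56.2 {'t': 13.9, 'p': array([ 0.4377, -0.3413,  0.0554]), 'z': array([ 0.009, -0.011, -1.   ]), 'yaw': np.float64(101.0), 'q6': np.float64(-1.07), 'op': 0.999, 'F': array([0.4, 0.3, 0. ])}
```

View pics/w10.png

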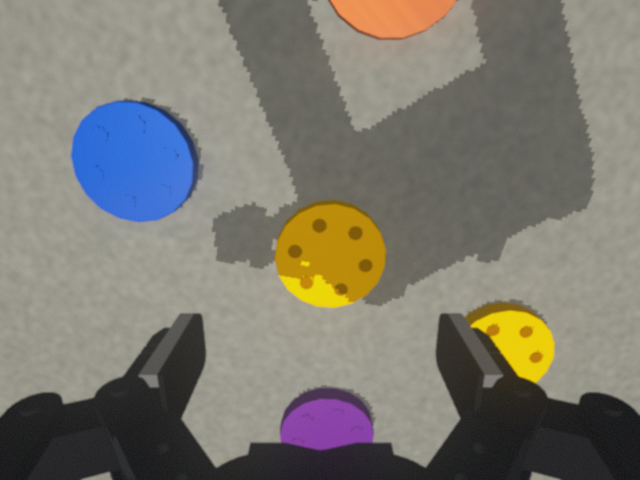

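>>> arm_command --motion "0.04 0.018 0.02 0.005 0.01 0 1; 0 0 0.04 0 0 0 1; 0 0 0.06 0 0 0 1; 0 0 0.06 0 0 0 1; 0 0 0.03 0 0 0 1; 0 0 0.01 0 0 0 1; 0 0 0 0 0 0 1; 0 0 0 0 0 0 1"

```text
time_s: 14.57
eef_pos: [0.444, -0.3263, 0.0084]
eef_rot: [0.001, 0.633, 0.774, 0.0]
wrist_force: [0.9, -1.0, 0.2]
opening: 1.002
```

```bash
python3 - <<'E'
from h import *
go(0.4405,-0.332,0.00,101)
E
```

```text
shift [-0.025 -0.023  0.042] turn [0.002 0.002 0.008] dist mm 10.7 {'t': 14.57, 'p': array([ 0.444 , -0.3263,  0.0084]), 'z': array([ 0.003, -0.001, -1.   ]), 'yaw': np.float64(101.5), 'q6': np.float64(-1.05), 'op': 1.002, 'F': array([ 0.9, -1. ,  0.2])}
```

>>> arm_command --motion "-0.02 -0.017 0.01 0 0 0.006 1; 0 0 0.018 0 0 0 1; 0 0 0.01 0 0 0 1; 0 0 0 0 0 0 1"

```text
time_s: 14.9
eef_pos: [0.4415, -0.3325, 0.001]
eef_rot: [0.002, 0.636, 0.772, 0.0]
wrist_force: [-0.1, 0.9, 0.4]
opening: 0.999
```

```bash
python3 - <<'E'
from h import *
go(0.4405,-0.332,0.00,101)
E
```

```text
shift [ 0.003 -0.005  0.005] turn [0.003 0.003 0.   ] dist mm 1.5 {'t': 14.9, 'p': array([ 0.4415, -0.3325,  0.001 ]), 'z': array([ 0.004, -0.003, -1.   ]), 'yaw': np.float64(101.0), 'q6': np.float64(-1.05), 'op': 0.999, 'F': array([-0.1,  0.9,  0.4])}
```

>>> arm_command --motion "0.003 -0.003 0 0.002 0.002 0 0.75; 0 0 0 0 0 0 0.5; 0 0 0 0 0 0 0.5; 0 0 0 0 0 0 0.5; 0 0 0 0 0 0 0.5; 0 0 0 0 0 0 0.5"

```text
time_s: 15.4
eef_pos: [0.4414, -0.3331, 0.0027]
eef_rot: [0.002, 0.636, 0.772, -0.0]
wrist_force: [-0.7, -0.1, -0.8]
opening: 0.608
```

```bash
python3 - <<'E'
from h import *
go(0.5755,-0.078,0.12,101)
E
```

```text
shift [ 1.122  0.903 -0.588] turn [ 0.002  0.003 -0.   ] dist mm 311.2 {'t': 15.4, 'p': array([ 0.4414, -0.3331,  0.0027]), 'z': array([ 0.003, -0.003, -1.   ]), 'yaw': np.float64(101.0), 'q6': np.float64(-1.05), 'op': 0.608, 'F': array([-0.7, -0.1, -0.8])}
```

>>> arm_command --motion "0 0 -0.1 0 0 0 0.5; 0 0 -0.15 0 0 0 0.5; 0.07 0.06 -0.15 0 0 0 0.5; 0.14 0.11 -0.1 0 0 0 0.5; 0.16 0.13 0 0 0 0 0.5; 0.16 0.13 0 0 0 0 0.5; 0.1 0.08 0 0 0 0 0.5; 0.05 0.04 0 0 0 0 0.5; 0 0 0 0 0 0 0.5; 0 0 0 0 0 0 0.5"

```text
time_s: 16.23
eef_pos: [0.5268, -0.1722, 0.108]
eef_rot: [0.003, 0.637, 0.77, 0.001]
wrist_force: [-0.1, 0.7, -1.3]
opening: 0.614
```

```bash
python3 - <<'E'
from h import *
go(0.5755,-0.078,0.12,101)
img,K,P=cam("wrist","w11")
print(proj((.5755,-.077,.065),K,P))
for u,v,a in blobs(img,"yellow",1500): print(round(u),round(v),a,ray(u,v,K,P,.065).round(4))
E
```

```text
shift [ 0.417  0.328 -0.059] turn [ 0.005  0.003 -0.003] dist mm 106.7 {'t': 16.23, 'p': array([ 0.5268, -0.1722,  0.108 ]), 'z': array([ 0.006, -0.002, -1.   ]), 'yaw': np.float64(100.8), 'q6': np.float64(-0.72), 'op': 0.614, 'F': array([-0.1,  0.7, -1.3])}
[471.16160402  93.02225668]
602 361 4998.5 [ 0.6872 -0.1958  0.065 ]
320 325 14488.5 [ 0.5323 -0.2019  0.065 ]
469 94 13395.5 [ 0.5748 -0.0777  0.065 ]
```

View pics/w11.png

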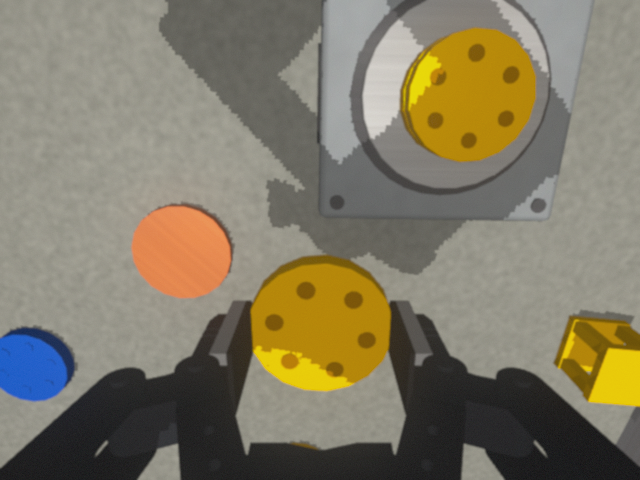

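>>> arm_command --motion "0.1 0.08 0 0.004 0.002 -0.002 0.5; 0.13 0.1 0 0 0 0 0.5; 0.1 0.08 0.02 0 0 0 0.5; 0.04 0.03 0.02 0 0 0 0.5; 0.01 0.01 0.02 0 0 0 0.5; 0 0 0 0 0 0 0.5; 0 0 0 0 0 0 0.5"

```text
time_s: 16.87
eef_pos: [0.57, -0.0929, 0.0937]
eef_rot: [-0.0, 0.641, 0.768, -0.001]
wrist_force: [-0.6, 1.1, 0.4]
opening: 0.613
```

```bash
python3 - <<'E'
from h import *
go(0.5755,-0.078,0.067,101)
E
```

```text
shift [0.069 0.041 0.133] turn [-0.002  0.002 -0.012] dist mm 31.1 {'t': 16.87, 'p': array([ 0.57  , -0.0929,  0.0937]), 'z': array([-0.002, -0.002, -1.   ]), 'yaw': np.float64(100.3), 'q6': np.float64(-0.54), 'op': 0.613, 'F': array([-0.6,  1.1,  0.4])}
```

>>> arm_command --motion "0.04 0.02 0 0 0 -0.01 0.5; 0.025 0.015 0.02 0 0 0 0.5; 0 0 0.04 0 0 0 0.5; 0 0 0.03 0 0 0 0.5; 0 0 0 0 0 0 0.5; 0 0 0 0 0 0 0.5"

```text
time_s: 17.37
eef_pos: [0.5733, -0.0819, 0.0735]
eef_rot: [-0.0, 0.638, 0.77, -0.002]
wrist_force: [0.2, -0.4, -0.0]
opening: 0.613
```

```bash
python3 - <<'E'
from h import *
go(0.5755,-0.078,0.067,101)
E
```

```text
shift [0.017 0.015 0.033] turn [-0.003  0.002 -0.006] dist mm 7.9 {'t': 17.37, 'p': array([ 0.5733, -0.0819,  0.0735]), 'z': array([-0.003, -0.003, -1.   ]), 'yaw': np.float64(100.6), 'q6': np.float64(-0.53), 'op': 0.613, 'F': array([ 0.2, -0.4, -0. ])}
```

>>> arm_command --motion "0.015 0.013 0.01 -0.002 0.002 -0.005 0.5; 0 0 0.015 0 0 0 0.5; 0 0 0.005 0 0 0 0.5; 0 0 0 0 0 0 0.5"

```text
time_s: 17.7
eef_pos: [0.5754, -0.0786, 0.0671]
eef_rot: [-0.0, 0.636, 0.771, -0.001]
wrist_force: [-1.1, 0.3, 2.6]
opening: 0.616
```

```bash
python3 - <<'E'
from h import *
go(0.5755,-0.078,0.067,101)
E
```

```text
shift [0.003 0.001 0.001] turn [-0.001 -0.    -0.001] dist mm 0.6 {'t': 17.7, 'p': array([ 0.5754, -0.0786,  0.0671]), 'z': array([-0.001, -0.   , -1.   ]), 'yaw': np.float64(101.0), 'q6': np.float64(-0.53), 'op': 0.616, 'F': array([-1.1,  0.3,  2.6])}
```

>>> arm_command --motion "0 0 0 0 0 0 0.85; 0 0 0 0 0 0 1; 0 0 -0.1 0 0 0 1; -0.05 0 -0.15 0 0 0 1; -0.15 -0.03 -0.1 0 0 0 1; -0.18 -0.07 0 0 0 0 1; -0.18 -0.08 0 0 0 0 1; -0.18 -0.08 0 0 0 0 1; -0.1 -0.05 0 0 0 0 1; -0.04 0 0 0 0 0 1"

```text
time_s: 18.53
eef_pos: [0.5486, -0.2678, 0.1421]
eef_rot: [0.002, 0.633, 0.774, -0.001]
wrist_force: [0.2, 0.5, 0.3]
opening: 1.0
```

```bash
python3 - <<'E'
from h import *
img,K,P=cam("wrist","w12")
print(proj((.5755,-.077,.075),K,P))
for u,v,a in blobs(img,"yellow",1500): print(round(u),round(v),a,ray(u,v,K,P,.01).round(4),ray(u,v,K,P,.075).round(4))
go(0.5455,-0.3715,0.04,101)
E
```

```text
[ 475.62779385 -155.53779522]
290 345 3382.5 [ 0.5453 -0.3721  0.01  ] [ 0.5422 -0.3287  0.075 ]
601 210 5028.0 [ 0.7401 -0.2206  0.01  ] [ 0.6909 -0.213   0.075 ]
shift [-0.499 -0.122  0.513] turn [0.001 0.004 0.007] dist mm 145.2 {'t': 18.58, 'p': array([ 0.5494, -0.2685,  0.1423]), 'z': array([ 0.002, -0.004, -1.   ]), 'yaw': np.float64(101.4), 'q6': np.float64(-0.85), 'op': 0.998, 'F': array([-0.6, -1.6,  1.6])}
```

View pics/w12.png

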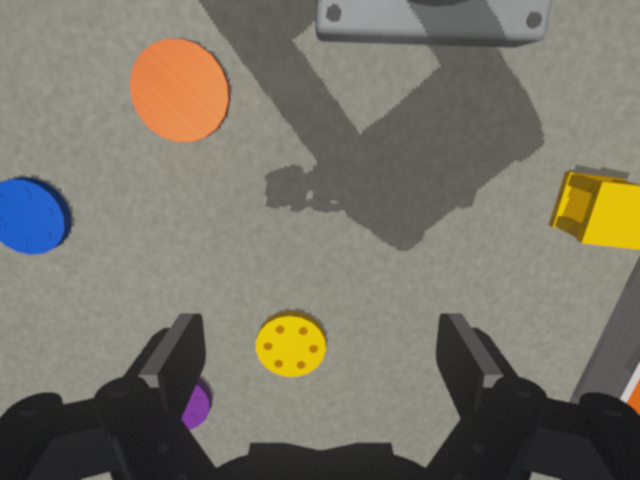

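>>> arm_command --motion "-0.08 -0.02 0.06 0 0 0.005 1; -0.15 -0.04 0.1 0 0 0 1; -0.15 -0.04 0.12 0 0 0 1; -0.08 -0.02 0.12 0 0 0 1; -0.03 0 0.08 0 0 0 1; 0 0 0.03 0 0 0 1; 0 0 0 0 0 0 1; 0 0 0 0 0 0 1"

```text
time_s: 19.25
eef_pos: [0.5513, -0.3658, 0.0384]
eef_rot: [0.004, 0.634, 0.774, 0.002]
wrist_force: [0.6, -0.3, 0.6]
opening: 0.998
```

```bash
python3 - <<'E'
from h import *
img,K,P=cam("wrist")
for u,v,a in blobs(img,"yellow",1500): print(round(u),round(v),a,ray(u,v,K,P,.01).round(4))
go(0.5455,-0.3715,0.00,101)
E
```

```text
305 292 10026.5 [ 0.5449 -0.3709  0.01  ]
shift [-0.023 -0.037  0.193] turn [0.007 0.004 0.006] dist mm 39.6 {'t': 19.3, 'p': array([ 0.5515, -0.3655,  0.0387]), 'z': array([ 0.008, -0.002, -1.   ]), 'yaw': np.float64(101.4), 'q6': np.float64(-0.97), 'op': 0.997, 'F': array([-1.1,  1.1,  0.5])}
```

>>> arm_command --motion "-0.02 -0.034 0.02 0.006 0.003 0.004 1; 0 0 0.04 0 0 0 1; 0 0 0.06 0 0 0 1; 0 0 0.04 0 0 0 1; 0 0 0.015 0 0 0 1; 0 0 0 0 0 0 1; 0 0 0 0 0 0 1"

```text
time_s: 19.88
eef_pos: [0.5482, -0.3695, 0.0047]
eef_rot: [0.003, 0.634, 0.774, 0.0]
wrist_force: [0.8, -0.0, -0.1]
opening: 0.999
```

```bash
python3 - <<'E'
from h import *
go(0.5452,-0.371,0.00,101)
E
```

```text
shift [-0.004 -0.016  0.023] turn [0.004 0.005 0.006] dist mm 5.7 {'t': 19.88, 'p': array([ 0.5482, -0.3695,  0.0047]), 'z': array([ 0.005, -0.004, -1.   ]), 'yaw': np.float64(101.3), 'q6': np.float64(-0.97), 'op': 0.999, 'F': array([ 0.8, -0. , -0.1])}
```

>>> arm_command --motion "-0.004 -0.014 0.018 0.003 0.004 0.004 1; 0 0 0.004 0 0 0 0.9; 0 0 0 0 0 0 0.7; 0 0 0 0 0 0 0.5; 0 0 0 0 0 0 0.5; 0 0 0 0 0 0 0.5; 0 0 0 0 0 0 0.5"

```text
time_s: 20.47
eef_pos: [0.5462, -0.3722, 0.0016]
eef_rot: [0.002, 0.636, 0.772, 0.0]
wrist_force: [-1.0, 1.1, -0.2]
opening: 0.618
```

```bash
python3 - <<'E'
from h import *
go(0.5755,-0.078,0.12,101)
E
```

```text
shift [ 1.414  0.427 -0.595] turn [0.002 0.003 0.001] dist mm 318.5 {'t': 20.47, 'p': array([ 0.5462, -0.3722,  0.0016]), 'z': array([ 0.003, -0.002, -1.   ]), 'yaw': np.float64(101.1), 'q6': np.float64(-0.97), 'op': 0.618, 'F': array([-1. ,  1.1, -0.2])}
```

>>> arm_command --motion "0 0 -0.12 0 0 0 0.5; 0.05 0 -0.18 0 0 0 0.5; 0.12 0.04 -0.17 0 0 0 0.5; 0.16 0.05 -0.1 0 0 0 0.5; 0.18 0.055 0 0 0 0 0.5; 0.18 0.055 0 0 0 0 0.5; 0.14 0.04 0 0 0 0 0.5; 0.06 0.02 0 0 0 0 0.5; 0 0 0 0 0 0 0.5; 0 0 0 0 0 0 0.5"

```text
time_s: 21.3
eef_pos: [0.5633, -0.182, 0.1212]
eef_rot: [0.003, 0.637, 0.771, 0.001]
wrist_force: [0.3, -0.7, -0.1]
opening: 0.622
```

```bash
python3 - <<'E'
from h import *
go(0.5755,-0.078,0.11,101)
img,K,P=cam("wrist","w13")
print(proj((.5755,-.077,.075),K,P))
for u,v,a in blobs(img,"yellow",1500): print(round(u),round(v),a,ray(u,v,K,P,.075).round(4))
for u,v,a in blobs(img,"copper",1500): print(round(u),round(v),a,ray(u,v,K,P,.007).round(4))
E
```

```text
shift [0.499 0.157 0.055] turn [ 0.005  0.003 -0.003] dist mm 105.3 {'t': 21.3, 'p': array([ 0.5633, -0.182 ,  0.1212]), 'z': array([ 0.006, -0.002, -1.   ]), 'yaw': np.float64(100.8), 'q6': np.float64(-0.7), 'op': 0.622, 'F': array([ 0.3, -0.7, -0.1])}
[394.14285138  52.41583213]
555 330 5936.0 [ 0.6936 -0.1933  0.075 ]
320 326 14727.5 [ 0.5692 -0.2141  0.075 ]
392 60 13145.5 [ 0.5752 -0.0802  0.075 ]
134 221 6960.0 [ 0.4413 -0.199   0.007 ]
```

View pics/w13.png

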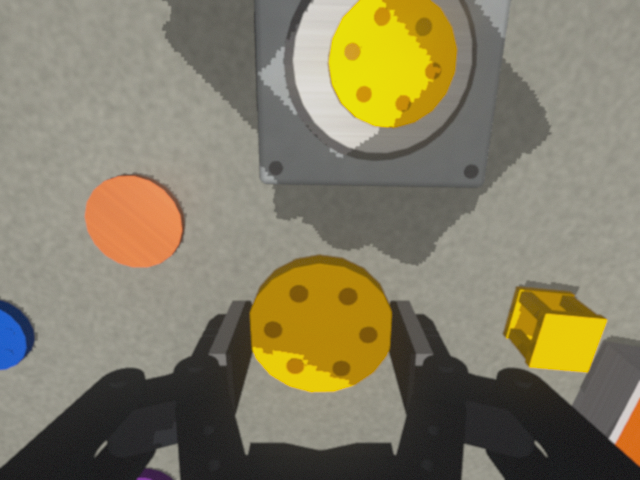

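>>> arm_command --motion "0.12 0.04 -0.02 0.004 0 -0.003 0.5; 0.17 0.055 0 0 0 0 0.5; 0.14 0.045 0 0 0 0 0.5; 0.06 0.015 0 0 0 0 0.5; 0.02 0 0.02 0 0 0 0.5; 0 0 0 0 0 0 0.5; 0 0 0 0 0 0 0.5"

```text
time_s: 21.93
eef_pos: [0.5755, -0.0861, 0.1188]
eef_rot: [0.002, 0.641, 0.767, -0.002]
wrist_force: [0.9, -0.3, -1.3]
opening: 0.619
```

```bash
python3 - <<'E'
from h import *
go(0.5755,-0.078,0.077,101)
E
```

```text
shift [0.041 0.008 0.209] turn [-0.001  0.006 -0.013] dist mm 42.6 {'t': 21.93, 'p': array([ 0.5755, -0.0861,  0.1188]), 'z': array([ 0.001, -0.007, -1.   ]), 'yaw': np.float64(100.2), 'q6': np.float64(-0.52), 'op': 0.619, 'F': array([ 0.9, -0.3, -1.3])}
```

>>> arm_command --motion "0.035 0.006 0.02 0 0.004 -0.011 0.5; 0 0 0.05 0 0 0 0.5; 0 0 0.06 0 0 0 0.5; 0 0 0.04 0 0 0 0.5; 0 0 0 0 0 0 0.5; 0 0 0 0 0 0 0.5"

```text
time_s: 22.43
eef_pos: [0.5742, -0.0841, 0.0795]
eef_rot: [-0.0, 0.639, 0.769, -0.002]
wrist_force: [0.5, -1.3, 0.1]
opening: 0.618
```

```bash
python3 - <<'E'
from h import *
go(0.5755,-0.078,0.077,101)
E
```

```text
shift [0.029 0.012 0.012] turn [-0.003  0.002 -0.007] dist mm 6.7 {'t': 22.43, 'p': array([ 0.5742, -0.0841,  0.0795]), 'z': array([-0.002, -0.003, -1.   ]), 'yaw': np.float64(100.6), 'q6': np.float64(-0.53), 'op': 0.618, 'F': array([ 0.5, -1.3,  0.1])}
```

>>> arm_command --motion "0.028 0.01 0 -0.002 0.002 -0.006 0.5; 0 0 0 0 0 0 0.5; 0 0 0.008 0 0 0 0.5; 0 0 0 0 0 0 0.5"

```text
time_s: 22.77
eef_pos: [0.5753, -0.0777, 0.0776]
eef_rot: [-0.0, 0.636, 0.772, -0.0]
wrist_force: [-0.3, 0.2, 0.1]
opening: 0.614
```

```bash
python3 - <<'E'
from h import *
go(0.5755,-0.078,0.077,101)
E
```

```text
shift [-0.001  0.001  0.003] turn [-0.001 -0.    -0.   ] dist mm 0.7 {'t': 22.77, 'p': array([ 0.5753, -0.0777,  0.0776]), 'z': array([-0.001,  0.   , -1.   ]), 'yaw': np.float64(101.0), 'q6': np.float64(-0.53), 'op': 0.614, 'F': array([-0.3,  0.2,  0.1])}
```

Release and back off toward the cover.

>>> arm_command --motion "0 0 0.005 0 0 0 0.5; 0 0 0 0 0 0 0.85; 0 0 0 0 0 0 1; 0 0 -0.1 0 0 0 1; -0.04 -0.05 -0.12 0 0 0 1; -0.1 -0.14 -0.08 0 0 0 1; -0.1 -0.15 0 0 0 0 1; -0.1 -0.13 0 0 0 0 1; -0.04 -0.06 0 0 0 0 1; 0 0 0 0 0 0 1"

```text
time_s: 23.6
eef_pos: [0.4849, -0.1757, 0.1419]
eef_rot: [0.003, 0.634, 0.773, -0.0]
wrist_force: [0.0, 0.1, -0.1]
opening: 1.002
```

```bash
python3 - <<'E'
from h import *
img,K,P=cam("wrist","w14")
print(proj((.5755,-.077,.085),K,P))
for u,v,a in blobs(img,"yellow",1500): print(round(u),round(v),a,ray(u,v,K,P,.085).round(4))
for u,v,a in blobs(img,"copper",1500): print(round(u),round(v),a,ray(u,v,K,P,.007).round(4))
go(0.4413,-0.199,0.04,101)
img,K,P=cam("scene","s14")
cv2.imwrite("pics/s14.png",cv2.resize(img[180:300,220:360,::-1],None,fx=5,fy=5,interpolation=cv2.INTER_CUBIC))
E
```

```text
[549.92196929 105.37035713]
617 336 2752.0 [ 0.6602 -0.1877  0.085 ]
545 107 11932.5 [ 0.5733 -0.0782  0.085 ]
255 240 5619.5 [ 0.4411 -0.1992  0.007 ]
shift [-0.071 -0.243  0.51 ] turn [0.004 0.005 0.005] dist mm 113.8 {'t': 23.65, 'p': array([ 0.4858, -0.1751,  0.142 ]), 'z': array([ 0.005, -0.004, -1.   ]), 'yaw': np.float64(101.3), 'q6': np.float64(-0.77), 'op': 1.001, 'F': array([-0.5,  0.5,  0.1])}
```

View pics/w14.png

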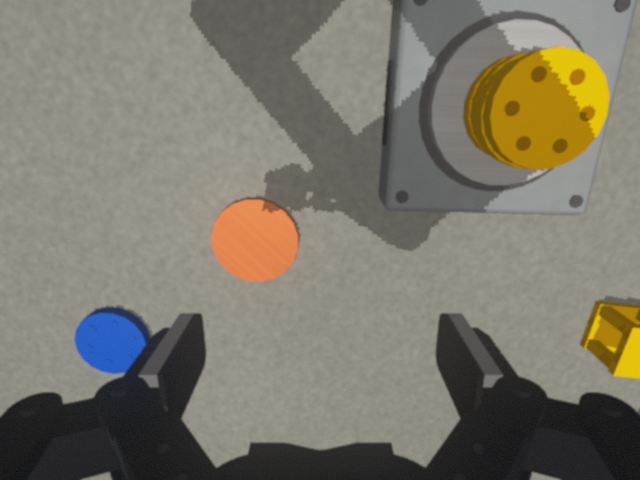

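View pics/s14.png

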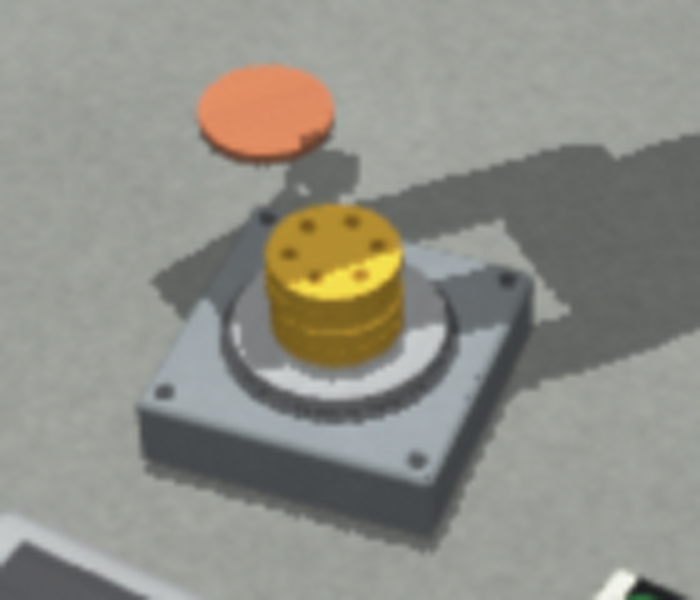

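>>> arm_command --motion "-0.025 -0.08 0.04 0.003 0.004 0.004 1; -0.025 -0.08 0.09 0 0 0 1; -0.015 -0.06 0.12 0 0 0 1; -0.005 -0.02 0.12 0 0 0 1; 0 0 0.08 0 0 0 1; 0 0 0.02 0 0 0 1; 0 0 0 0 0 0 1; 0 0 0 0 0 0 1"

```text
time_s: 24.37
eef_pos: [0.4492, -0.1937, 0.0465]
eef_rot: [0.004, 0.632, 0.775, 0.002]
wrist_force: [0.3, 0.1, -0.5]
opening: 1.0
```

```bash
python3 - <<'E'
from h import *
img,K,P=cam("wrist")
for u,v,a in blobs(img,"copper",1500): print(round(u),round(v),a,ray(u,v,K,P,.007).round(4))
go(0.4411,-0.199,0.00,101)
E
```

```text
302 281 11638.0 [ 0.4408 -0.199   0.007 ]
shift [-0.016 -0.048  0.234] turn [0.008 0.003 0.01 ] dist mm 47.9 {'t': 24.42, 'p': array([ 0.4494, -0.1939,  0.0468]), 'z': array([ 0.009, -0.002, -1.   ]), 'yaw': np.float64(101.6), 'q6': np.float64(-0.86), 'op': 0.998, 'F': array([ 0.9,  0.5, -0.2])}
```

>>> arm_command --motion "-0.014 -0.042 0.02 0.006 0.002 0.008 1; 0 0 0.05 0 0 0 1; 0 0 0.06 0 0 0 1; 0 0 0.05 0 0 0 1; 0 0 0.02 0 0 0 1; 0 0 0 0 0 0 1; 0 0 0 0 0 0 1"

```text
time_s: 25.0
eef_pos: [0.445, -0.2009, 0.0076]
eef_rot: [0.005, 0.635, 0.772, 0.0]
wrist_force: [-0.6, -0.1, 0.3]
opening: 1.002
```

```bash
python3 - <<'E'
from h import *
go(0.4409,-0.199,-0.002,101)
E
```

```text
shift [ 0.014 -0.019  0.048] turn [0.007 0.007 0.002] dist mm 10.6 {'t': 25.0, 'p': array([ 0.445 , -0.2009,  0.0076]), 'z': array([ 0.009, -0.006, -1.   ]), 'yaw': np.float64(101.1), 'q6': np.float64(-0.86), 'op': 1.002, 'F': array([-0.6, -0.1,  0.3])}
```

>>> arm_command --motion "0.01 -0.017 0.018 0.005 0.005 0.002 1; 0 0 0.016 0 0 0 1; 0 0 0.01 0 0 0 1; 0 0 0 0 0 0 1; 0 0 0 0 0 0 1"

```text
time_s: 25.42
eef_pos: [0.4416, -0.2, -0.0012]
eef_rot: [0.002, 0.636, 0.772, 0.0]
wrist_force: [-0.2, 0.2, 0.5]
opening: 0.997
```

```bash
python3 - <<'E'
from h import *
go(0.4409,-0.199,-0.002,101)
E
```

```text
shift [ 0.006 -0.002  0.004] turn [ 0.003  0.003 -0.   ] dist mm 1.4 {'t': 25.42, 'p': array([ 0.4416, -0.2   , -0.0012]), 'z': array([ 0.003, -0.003, -1.   ]), 'yaw': np.float64(101.0), 'q6': np.float64(-0.86), 'op': 0.997, 'F': array([-0.2,  0.2,  0.5])}
```

>>> arm_command --motion "0.005 -0.002 0.004 0.002 0.002 0 0.85; 0 0 0 0 0 0 0.6; 0 0 0 0 0 0 0.6; 0 0 0 0 0 0 0.6; 0 0 0 0 0 0 0.6; 0 0 0 0 0 0 0.6"

```text
time_s: 25.92
eef_pos: [0.4417, -0.1994, -0.0]
eef_rot: [0.001, 0.636, 0.772, -0.0]
wrist_force: [0.7, 0.0, -1.4]
opening: 0.698
```

```bash
python3 - <<'E'
from h import *
go(0.575,-0.078,0.13,101)
E
```

```text
shift [ 0.467  0.771 -0.65 ] turn [0.001 0.002 0.   ] dist mm 222.3 {'t': 25.92, 'p': array([ 0.4417, -0.1994, -0.    ]), 'z': array([ 0.002, -0.002, -1.   ]), 'yaw': np.float64(101.0), 'q6': np.float64(-0.86), 'op': 0.698, 'F': array([ 0.7,  0. , -1.4])}
```

>>> arm_command --motion "0 0 -0.08 0 0 0 0.6; 0 0 -0.15 0 0 0 0.6; 0 0 -0.18 0 0 0 0.6; 0.02 0.03 -0.15 0 0 0 0.6; 0.06 0.1 -0.06 0 0 0 0.6; 0.08 0.13 0 0 0 0 0.6; 0.05 0.08 0 0 0 0 0.6; 0.01 0.02 0 0 0 0 0.6; 0 0 0 0 0 0 0.6; 0 0 0 0 0 0 0.6"

```text
time_s: 26.75
eef_pos: [0.5046, -0.1395, 0.1283]
eef_rot: [-0.001, 0.637, 0.771, 0.0]
wrist_force: [-0.5, 1.3, -0.2]
opening: 0.696
```

```bash
python3 - <<'E'
from h import *
go(0.575,-0.078,0.13,101)
img,K,P=cam("wrist","w15")
print(proj((.5755,-.077,.085),K,P))
for u,v,a in blobs(img,"yellow",1500): print(round(u),round(v),a,ray(u,v,K,P,.085).round(4))
Pm=np.linalg.inv(toolT())@P
for u,v,a in blobs(img,"copper",1500): print(round(u),round(v),a,ray(u,v,K,Pm,-.007).round(4))
E
```

```text
shift [ 0.235  0.404 -0.008] turn [-0.    -0.001 -0.002] dist mm 93.5 {'t': 26.75, 'p': array([ 0.5046, -0.1395,  0.1283]), 'z': array([-0.   ,  0.001, -1.   ]), 'yaw': np.float64(100.9), 'q6': np.float64(-0.69), 'op': 0.696, 'F': array([-0.5,  1.3, -0.2])}
[496.35430926 176.67124108]
602 388 4308.0 [ 0.671  -0.1786  0.085 ]
487 175 12379.0 [ 0.5711 -0.0771  0.085 ]
320 324 18557.0 [ 0.0003 -0.     -0.007 ]
```

View pics/w15.png

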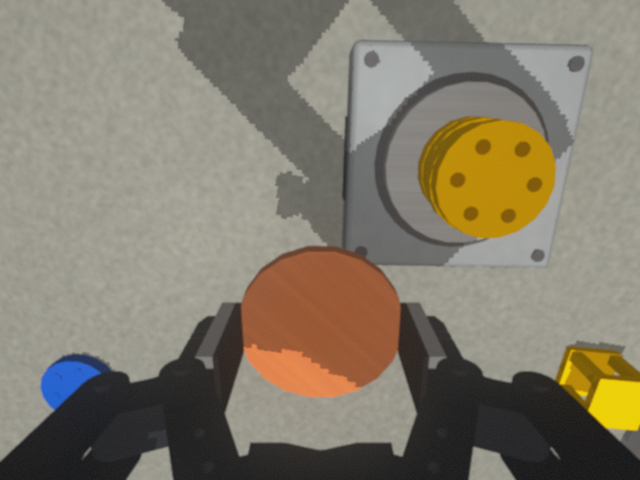

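>>> arm_command --motion "0.06 0.1 0 0 0 0 0.6; 0.08 0.14 0 0 0 0 0.6; 0.07 0.12 0 0 0 0 0.6; 0.025 0.05 0 0 0 0 0.6; 0.01 0.01 0 0 0 0 0.6; 0 0 0 0 0 0 0.6; 0 0 0 0 0 0 0.6"

```text
time_s: 27.38
eef_pos: [0.573, -0.0795, 0.1236]
eef_rot: [-0.005, 0.64, 0.768, -0.003]
wrist_force: [0.1, 0.1, -1.3]
opening: 0.698
```

```bash
python3 - <<'E'
from h import *
go(0.575,-0.0775,0.0865,101)
E
```

```text
shift [0.007 0.014 0.185] turn [-0.01  -0.004 -0.01 ] dist mm 37.2 {'t': 27.38, 'p': array([ 0.573 , -0.0795,  0.1236]), 'z': array([-0.011,  0.002, -1.   ]), 'yaw': np.float64(100.4), 'q6': np.float64(-0.52), 'op': 0.698, 'F': array([ 0.1,  0.1, -1.3])}
```

>>> arm_command --motion "0.006 0.01 0.02 -0.008 -0.003 -0.008 0.6; 0 0 0.05 0 0 0 0.6; 0 0 0.06 0 0 0 0.6; 0 0 0.025 0 0 0 0.6; 0 0 0 0 0 0 0.6; 0 0 0 0 0 0 0.6"

```text
time_s: 27.88
eef_pos: [0.5705, -0.0811, 0.0878]
eef_rot: [-0.002, 0.638, 0.77, -0.001]
wrist_force: [0.3, 0.1, -0.8]
opening: 0.697
```

```bash
python3 - <<'E'
from h import *
go(0.575,-0.0775,0.0865,101)
E
```

```text
shift [0.014 0.026 0.006] turn [-0.005 -0.002 -0.005] dist mm 5.9 {'t': 27.88, 'p': array([ 0.5705, -0.0811,  0.0878]), 'z': array([-0.006,  0.001, -1.   ]), 'yaw': np.float64(100.7), 'q6': np.float64(-0.53), 'op': 0.697, 'F': array([ 0.3,  0.1, -0.8])}
```

>>> arm_command --motion "0.013 0.024 -0.005 -0.004 -0.002 -0.004 0.6; 0 0 0 0 0 0 0.6; 0 0 0 0 0 0 0.6"

```text
time_s: 28.13
eef_pos: [0.575, -0.0775, 0.0887]
eef_rot: [-0.0, 0.637, 0.771, -0.0]
wrist_force: [0.2, -0.6, -0.9]
opening: 0.7
```

```bash
python3 - <<'E'
from h import *
go(0.575,-0.0775,0.0865,101)
E
```

```text
shift [-0.     0.     0.011] turn [-0.001 -0.    -0.001] dist mm 2.2 {'t': 28.13, 'p': array([ 0.575 , -0.0775,  0.0887]), 'z': array([-0.001, -0.   , -1.   ]), 'yaw': np.float64(100.9), 'q6': np.float64(-0.53), 'op': 0.7, 'F': array([ 0.2, -0.6, -0.9])}
```

>>> arm_command --motion "0 0 0.008 0 0 0 0.6; 0 0 0.006 0 0 0 0.6; 0 0 0 0 0 0 0.6"

```text
time_s: 28.38
eef_pos: [0.576, -0.0774, 0.0868]
eef_rot: [0.001, 0.636, 0.771, -0.0]
wrist_force: [0.3, 0.3, -1.0]
opening: 0.701
```

```bash
python3 - <<'E'
from h import *
go(0.575,-0.0775,0.0860,101)
E
```

```text
shift [ 0.    -0.005  0.004] turn [ 0.001  0.001 -0.001] dist mm 1.3 {'t': 28.38, 'p': array([ 0.576 , -0.0774,  0.0868]), 'z': array([ 0.001, -0.001, -1.   ]), 'yaw': np.float64(101.0), 'q6': np.float64(-0.53), 'op': 0.701, 'F': array([ 0.3,  0.3, -1. ])}
```

>>> arm_command --motion "0 -0.003 0.007 0 0 0 0.6; 0 0 0.003 0 0 0 0.6; 0 0 0 0 0 0 0.6"

```text
time_s: 28.63
eef_pos: [0.5756, -0.0775, 0.0849]
eef_rot: [0.001, 0.636, 0.771, 0.0]
wrist_force: [0.2, -0.4, -0.2]
opening: 0.701
```

>>> arm_command --motion "0 0 0 0 0 0 0.85; 0 0 0 0 0 0 1; 0 0 0 0 0 0 1; 0 0 -0.1 0 0 0 1; 0 0 -0.15 0 0 0 1; -0.08 0 -0.1 0 0 0 1; -0.12 0 0 0 0 0 1; -0.12 0 0 0 0 0 1; -0.04 0 0 0 0 0 1; 0 0 0 0 0 0 1"

```text
time_s: 29.47
eef_pos: [0.5894, -0.1495, 0.1587]
eef_rot: [0.001, 0.635, 0.772, -0.0]
wrist_force: [-0.2, 1.2, -0.0]
opening: 1.001
```

```bash
python3 - <<'E'
from h import *
img,K,P=cam("wrist","w16")
print(proj((.5755,-.077,.092),K,P))
for u,v,a in blobs(img,"copper",1500): print(round(u),round(v),a,ray(u,v,K,P,.092).round(4))
img,K,P=cam("scene","s16")
cv2.imwrite("pics/s16.png",cv2.resize(img[180:300,220:360,::-1],None,fx=5,fy=5,interpolation=cv2.INTER_CUBIC))
go(.5,.1,.2,101)
E
```

```text
[321.16737628 116.62652407]
321 117 12888.5 [ 0.5753 -0.0773  0.092 ]
shift [ 1.302 -0.196 -0.21 ] turn [0.    0.001 0.003] dist mm 266.6 {'t': 29.57, 'p': array([ 0.589 , -0.1478,  0.1582]), 'z': array([ 0.   , -0.001, -1.   ]), 'yaw': np.float64(101.2), 'q6': np.float64(-0.64), 'op': 1.004, 'F': array([-0.2, -0.3, -0.2])}
```

View pics/w16.png

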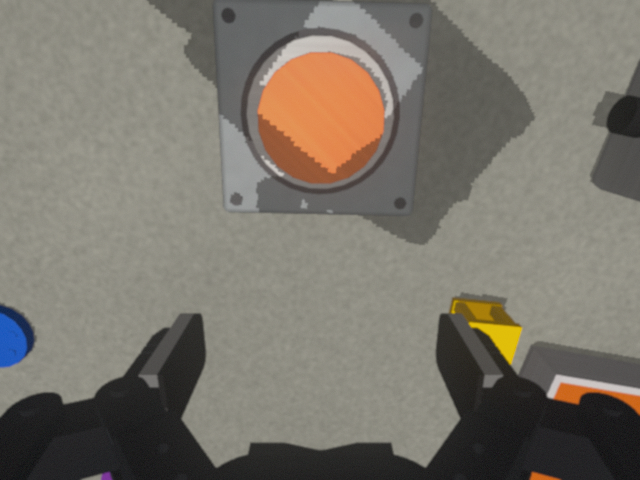

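View pics/s16.png

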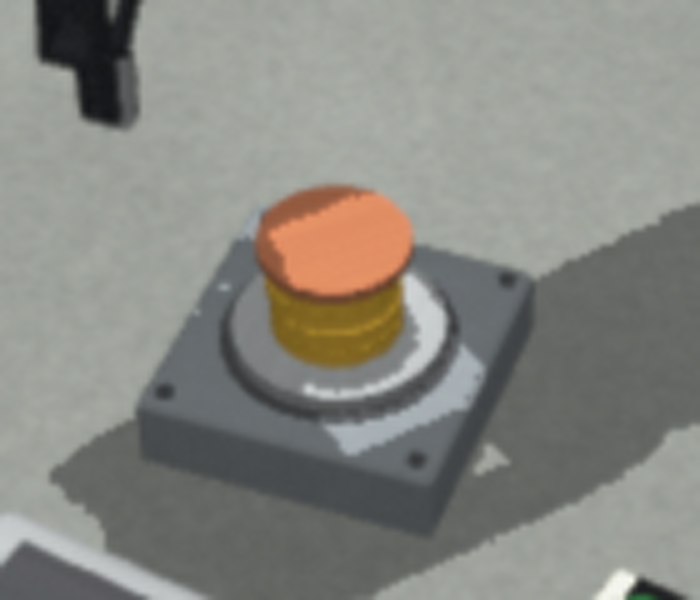

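>>> arm_command --motion "0 -0.02 -0.15 0 0 0 1; 0.1 -0.02 -0.1 0 0 0 1; 0.17 -0.04 0 0 0 0 1; 0.18 -0.04 0 0 0 0 1; 0.18 -0.04 0 0 0 0 1; 0.18 -0.04 0 0 0 0 1; 0.18 -0.02 0 0 0 0 1; 0.15 0 0 0 0 0 1; 0.08 0 0 0 0 0 1; 0 0 0 0 0 0 1"

```text
time_s: 30.4
eef_pos: [0.4848, 0.1032, 0.2047]
eef_rot: [-0.007, 0.633, 0.774, -0.001]
wrist_force: [-0.5, -0.2, -0.7]
opening: 1.0
```

```bash
python3 - <<'E'
from h import *
print(tostate())
img,K,P=cam("wrist","w17")
for u,v,a in blobs(img,"red",30): print(round(u),round(v),a,ray(u,v,K,P,.081).round(4))
go(.52,.257,.2,101)
E
```

```text
{'t': 30.4, 'p': array([0.4848, 0.1032, 0.2047]), 'z': array([-0.012,  0.008, -1.   ]), 'yaw': np.float64(101.4), 'q6': np.float64(-0.24), 'op': 1.0, 'F': array([-0.5, -0.2, -0.7])}
433 2 67.5 [0.5205 0.2509 0.081 ]
shift [0.724 0.325 0.027] turn [-0.01  -0.009  0.007] dist mm 158.8 {'t': 30.45, 'p': array([0.4851, 0.1021, 0.2046]), 'z': array([-0.013,  0.007, -1.   ]), 'yaw': np.float64(101.4), 'q6': np.float64(-0.24), 'op': 0.998, 'F': array([-0.1, -0.7, -0.1])}
```

View pics/w17.png

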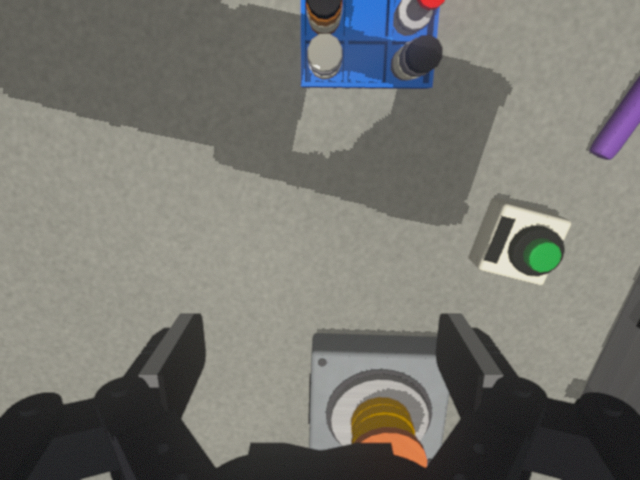

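>>> arm_command --motion "0.1 0 0 -0.008 -0.007 0.005 1; 0.15 0.02 0 0 0 0 1; 0.1 0.02 0 0 0 0 1; 0.03 0 0 0 0 0 1; 0 0 0 0 0 0 1; 0 0 0 0 0 0 1"

```text
time_s: 30.95
eef_pos: [0.4769, 0.1783, 0.2029]
eef_rot: [-0.002, 0.635, 0.772, -0.002]
wrist_force: [0.3, 0.3, 0.0]
opening: 0.998
```

```bash
python3 - <<'E'
from h import *
print(tostate())
img,K,P=cam("wrist","w18")
for u,v,a in blobs(img,"red",30): print(round(u),round(v),a,ray(u,v,K,P,.081).round(4))
go(.52,.257,.2,101)
E
```

```text
{'t': 30.95, 'p': array([0.4769, 0.1783, 0.2029]), 'z': array([-0.005, -0.001, -1.   ]), 'yaw': np.float64(101.1), 'q6': np.float64(-0.07), 'op': 0.998, 'F': array([0.3, 0.3, 0. ])}
417 123 153.5 [0.523  0.2571 0.081 ]
shift [0.346 0.288 0.012] turn [-0.006  0.     0.001] dist mm 90.1 {'t': 31.0, 'p': array([0.4769, 0.178 , 0.2028]), 'z': array([-0.006, -0.001, -1.   ]), 'yaw': np.float64(101.1), 'q6': np.float64(-0.07), 'op': 0.997, 'F': array([-0.1, -0.2, -0.4])}
```

View pics/w18.png

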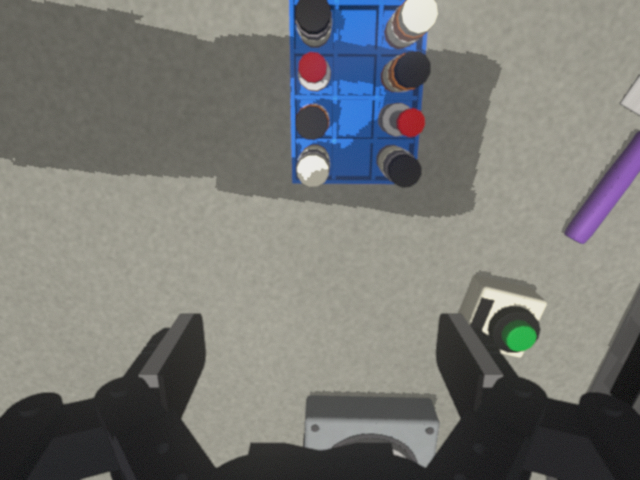

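>>> arm_command --motion "0.1 0.08 0 -0.004 0 0 0.5; 0.14 0.12 0 0 0 0 0.5; 0.07 0.06 0 0 0 0 0.5; 0.02 0.02 0 0 0 0 0.5; 0 0 0 0 0 0 0.5; 0 0 0 0 0 0 0.5"

```text
time_s: 31.5
eef_pos: [0.5227, 0.2474, 0.2015]
eef_rot: [0.0, 0.639, 0.769, -0.002]
wrist_force: [0.4, -0.3, 0.4]
opening: 0.495
```

```bash
cat >> h.py <<'E'
def reds(img,mn=30):
    h=cv2.cvtColor(img,cv2.COLOR_RGB2HSV)
    m=cv2.inRange(h,np.array((0,190,90)),np.array((4,255,255)))|cv2.inRange(h,np.array((174,190,90)),np.array((180,255,255)))
    out=[]
    for c in cv2.findContours(m,cv2.RETR_EXTERNAL,cv2.CHAIN_APPROX_NONE)[0]:
        if cv2.contourArea(c)>mn:
            (u,v),r=cv2.minEnclosingCircle(c);M=cv2.moments(c);out.append((M["m10"]/M["m00"],M["m01"]/M["m00"],u,v,r))
    return out
E
python3 - <<'E'
from h import *
print(tostate())
img,K,P=cam("wrist","w19")
for a,b,u,v,r in reds(img): print(round(a),round(b),round(u),round(v),round(r),ray(a,b,K,P,.081).round(4),ray(u,v,K,P,.081).round(4))
go(.523,.257,.1,101)
E
```

```text
{'t': 31.5, 'p': array([0.5227, 0.2474, 0.2015]), 'z': array([-0.003, -0.004, -1.   ]), 'yaw': np.float64(100.5), 'q6': np.float64(0.06), 'op': 0.495, 'F': array([ 0.4, -0.3,  0.4])}
318 212 318 212 11 [0.5189 0.2571 0.081 ] [0.5188 0.257  0.081 ]
224 161 223 164 12 [0.4527 0.2795 0.081 ] [0.4521 0.2777 0.081 ]
shift [0.05  0.013 0.507] turn [-0.004  0.003 -0.008] dist mm 102.0 {'t': 31.55, 'p': array([0.5225, 0.2471, 0.2015]), 'z': array([-0.003, -0.004, -1.   ]), 'yaw': np.float64(100.5), 'q6': np.float64(0.06), 'op': 0.504, 'F': array([-0.2, -0.8, -0.5])}
```

View pics/w19.png

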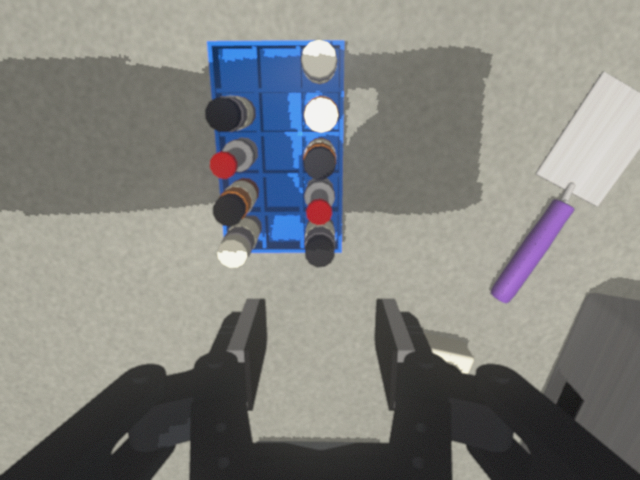

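```bash
python3 - <<'E'
from h import *
go(.5188,.2571,.1,101.2)
E
```

```text
shift [ 0.054 -0.007  0.507] turn [-0.004  0.003 -0.011] dist mm 102.0 {'t': 31.55, 'p': array([0.5225, 0.2471, 0.2015]), 'z': array([-0.003, -0.004, -1.   ]), 'yaw': np.float64(100.5), 'q6': np.float64(0.06), 'op': 0.504, 'F': array([-0.2, -0.8, -0.5])}
```

>>> arm_command --motion "0.045 -0.006 0 -0.003 0.002 -0.01 0.5; 0.005 0 0.05 0 0 0 0.5; 0 0 0.1 0 0 0 0.5; 0 0 0.1 0 0 0 0.5; 0 0 0.1 0 0 0 0.5; 0 0 0.05 0 0 0 0.5; 0 0 0 0 0 0 0.5; 0 0 0 0 0 0 0.5"

```text
time_s: 32.22
eef_pos: [0.517, 0.2531, 0.1176]
eef_rot: [0.001, 0.636, 0.771, -0.0]
wrist_force: [0.6, -0.7, 0.1]
opening: 0.501
```

```bash
python3 - <<'E'
from h import *
img,K,P=cam("wrist","w20")
for a,b,u,v,r in reds(img): print(round(a),round(b),round(u),round(v),round(r),ray(a,b,K,P,.081).round(4),ray(u,v,K,P,.081).round(4))
go(.5188,.2571,.036,101.2)
E
```

```text
326 271 326 270 17 [0.5188 0.2572 0.081 ] [0.5188 0.2574 0.081 ]
192 210 191 208 18 [0.4528 0.2753 0.081 ] [0.4521 0.2757 0.081 ]
shift [0.018 0.012 0.409] turn [ 0.001  0.002 -0.004] dist mm 81.8 {'t': 32.27, 'p': array([0.517 , 0.2531, 0.1177]), 'z': array([ 0.001, -0.002, -1.   ]), 'yaw': np.float64(101.0), 'q6': np.float64(0.06), 'op': 0.498, 'F': array([-0. ,  0.2,  0.2])}
```

View pics/w20.png

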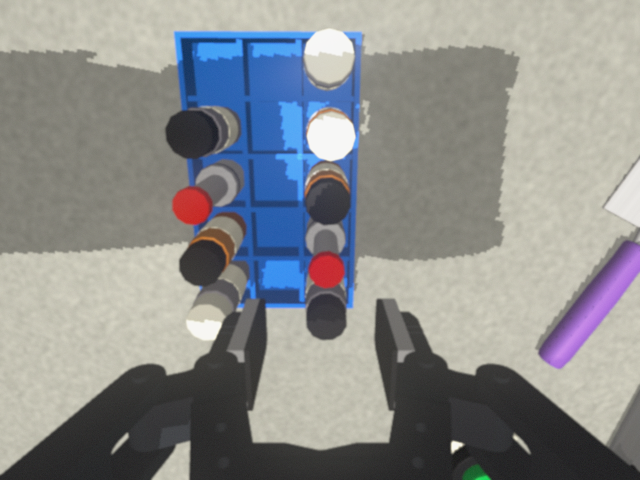

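>>> arm_command --motion "0.016 0.011 0 0 0 -0.003 0.5; 0 0 0 0 0 0 0.5; 0 0 0 0 0 0 0.5"

```text
time_s: 32.52
eef_pos: [0.5204, 0.2574, 0.1206]
eef_rot: [0.002, 0.635, 0.773, 0.002]
wrist_force: [0.0, -0.1, -0.2]
opening: 0.501
```

```bash
python3 - <<'E'
from h import *
go(.5188,.2572,.036,101.2)
E
```

```text
shift [ 0.001 -0.01   0.423] turn [ 0.005  0.002 -0.001] dist mm 84.6 {'t': 32.52, 'p': array([0.5204, 0.2574, 0.1206]), 'z': array([ 0.005, -0.001, -1.   ]), 'yaw': np.float64(101.2), 'q6': np.float64(0.06), 'op': 0.501, 'F': array([ 0. , -0.1, -0.2])}
```

>>> arm_command --motion "0 -0.008 0.03 0.004 0 0 0.5; 0 0 0.06 0 0 0 0.5; 0 0 0.06 0 0 0 0.5; 0 0 0.05 0 0 0 0.5; 0 0 0 0 0 0 0.5; 0 0 0 0 0 0 0.5"

```text
time_s: 33.02
eef_pos: [0.5198, 0.2575, 0.0777]
eef_rot: [0.002, 0.635, 0.773, 0.001]
wrist_force: [0.9, 0.6, -0.1]
opening: 0.502
```

```bash
python3 - <<'E'
from h import *
go(.5188,.2572,.036,101.2)
img,K,P=cam("wrist","w21")
for a,b,u,v,r in reds(img): print(round(a),round(b),round(u),round(v),round(r),ray(a,b,K,P,.081).round(4),ray(u,v,K,P,.081).round(4))
E
```

```text
shift [-0.    -0.006  0.208] turn [ 0.003  0.001 -0.   ] dist mm 41.7 {'t': 33.02, 'p': array([0.5198, 0.2575, 0.0777]), 'z': array([ 0.004, -0.001, -1.   ]), 'yaw': np.float64(101.2), 'q6': np.float64(0.06), 'op': 0.502, 'F': array([ 0.9,  0.6, -0.1])}
318 320 318 319 21 [0.5187 0.2572 0.081 ] [0.5187 0.2577 0.081 ]
149 242 150 242 24 [0.4519 0.277  0.081 ] [0.452 0.277 0.081]
```

View pics/w21.png

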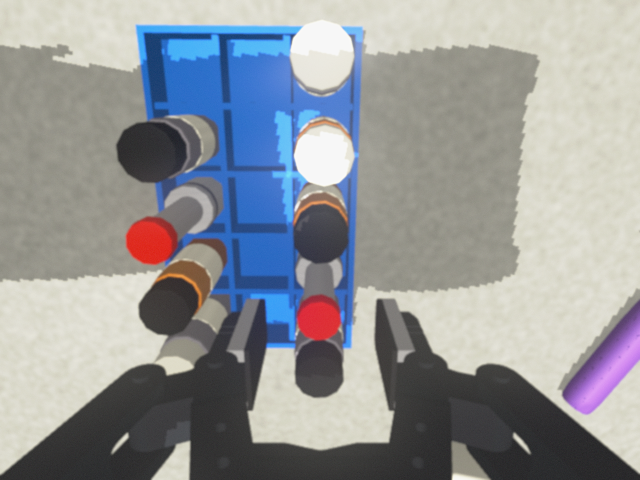

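>>> arm_command --motion "0 -0.005 0.03 0.003 0 0 0.5; 0 0 0.06 0 0 0 0.5; 0 0 0.06 0 0 0 0.5; 0 0 0.04 0 0 0 0.5; 0 0 0 0 0 0 0.5; 0 0 0 0 0 0 0.5"

```text
time_s: 33.57
eef_pos: [0.5185, 0.2571, 0.0353]
eef_rot: [0.0, 0.635, 0.773, -0.001]
wrist_force: [0.2, 0.8, 0.6]
opening: 0.502
```

```bash
python3 - <<'E'
from h import *
go(.5188,.2574,.036,101.2)
E
```

```text
shift [ 0.001  0.002 -0.004] turn [-0.001  0.001 -0.   ] dist mm 0.8 {'t': 33.57, 'p': array([0.5185, 0.2571, 0.0353]), 'z': array([-0.   , -0.002, -1.   ]), 'yaw': np.float64(101.2), 'q6': np.float64(0.06), 'op': 0.502, 'F': array([0.2, 0.8, 0.6])}
```

>>> arm_command --motion "0 0 0 0 0 0 0.3; 0 0 0 0 0 0 0.1; 0 0 0 0 0 0 0; 0 0 0 0 0 0 0; 0 0 0 0 0 0 0; 0 0 0 0 0 0 0; 0 0 0 0 0 0 0"

```text
time_s: 34.15
eef_pos: [0.5184, 0.2571, 0.0355]
eef_rot: [0.0, 0.635, 0.773, -0.001]
wrist_force: [-0.0, -0.2, -2.0]
opening: 0.154
```

```bash
python3 - <<'E'
from h import *
print(tostate())
img,K,P=cam("wrist","w22")
E
```

```text
{'t': 34.15, 'p': array([0.5184, 0.2571, 0.0355]), 'z': array([-0.   , -0.002, -1.   ]), 'yaw': np.float64(101.2), 'q6': np.float64(0.06), 'op': 0.154, 'F': array([-0. , -0.2, -2. ])}
```

View pics/w22.png

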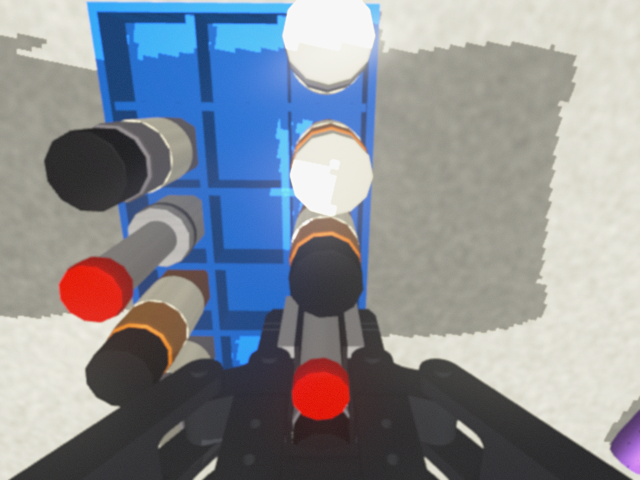

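>>> arm_command --motion "0 0 -0.03 0 0 0 0; 0 0 -0.06 0 0 0 0; 0 0 -0.08 0 0 0 0; 0 0 -0.1 0 0 0 0; 0 0 -0.12 0 0 0 0; 0 0 -0.12 0 0 0 0; 0 0 -0.1 0 0 0 0; 0 0 -0.05 0 0 0 0; 0 0 0 0 0 0 0; 0 0 0 0 0 0 0"

```text
time_s: 35.03
eef_pos: [0.5182, 0.2573, 0.1806]
eef_rot: [0.001, 0.635, 0.773, 0.0]
wrist_force: [-0.1, 0.5, -1.3]
opening: 0.155
```

```bash
python3 - <<'E'
from h import *
go(.575,-0.065,.16,101.2)
img,K,P=cam("wrist","w23")
E
```

```text
shift [-1.636 -0.034  0.105] turn [ 0.002  0.001 -0.   ] dist mm 327.9 {'t': 35.03, 'p': array([0.5182, 0.2573, 0.1806]), 'z': array([ 0.002, -0.001, -1.   ]), 'yaw': np.float64(101.2), 'q6': np.float64(0.06), 'op': 0.155, 'F': array([-0.1,  0.5, -1.3])}
```

View pics/w23.png

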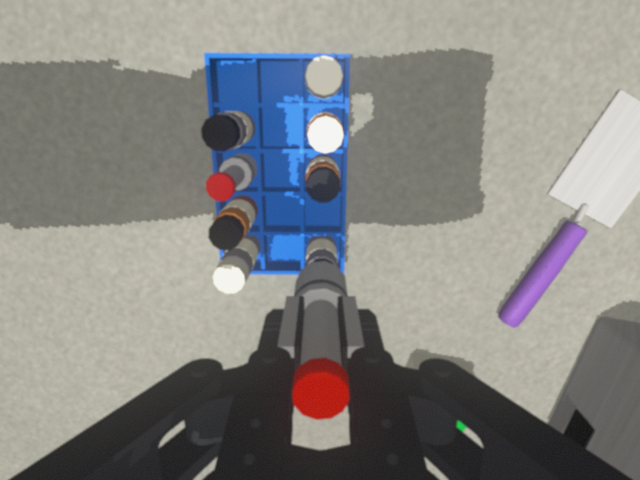

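>>> arm_command --motion "-0.08 0 0 0 0 0 0; -0.14 -0.004 0 0 0 0 0; -0.17 -0.004 0 0 0 0 0; -0.17 -0.004 0 0 0 0 0; -0.17 -0.004 0 0 0 0 0; -0.17 -0.004 0 0 0 0 0; -0.17 -0.004 0 0 0 0 0; -0.17 -0.004 0 0 0 0 0; -0.12 0 0 0 0 0 0; -0.06 0 0 0 0 0 0"

```text
time_s: 35.92
eef_pos: [0.5595, -0.0299, 0.1629]
eef_rot: [-0.01, 0.632, 0.775, -0.007]
wrist_force: [0.9, 0.3, -2.1]
opening: 0.152
```

```bash
python3 - <<'E'
from h import *
go(.5726,-0.0636,.16,101.2)
E
```

```text
shift [-0.179  0.031  0.012] turn [-0.023 -0.007  0.008] dist mm 36.3 {'t': 35.92, 'p': array([ 0.5595, -0.0299,  0.1629]), 'z': array([-0.025,  0.002, -1.   ]), 'yaw': np.float64(101.7), 'q6': np.float64(-0.46), 'op': 0.152, 'F': array([ 0.9,  0.3, -2.1])}
```

>>> arm_command --motion "-0.08 0.02 -0.01 -0.02 -0.006 0.006 0; -0.06 0.01 0 0 0 0 0; -0.02 0 0 0 0 0 0; 0 0 0 0 0 0 0; 0 0 0 0 0 0 0"

```text
time_s: 36.33
eef_pos: [0.5689, -0.0622, 0.1584]
eef_rot: [-0.007, 0.636, 0.772, -0.003]
wrist_force: [-0.6, -0.8, -1.7]
opening: 0.152
```

```bash
python3 - <<'E'
from h import *
go(.5726,-0.0636,.13,101.2)
img,K,P=cam("wrist","w24")
img,K,P=cam("scene","s24")
cv2.imwrite("pics/s24.png",cv2.resize(img[150:300,200:380,::-1],None,fx=4,fy=4,interpolation=cv2.INTER_CUBIC))
E
```

```text
shift [-0.011  0.019  0.142] turn [-0.012 -0.007 -0.002] dist mm 28.7 {'t': 36.33, 'p': array([ 0.5689, -0.0622,  0.1584]), 'z': array([-0.014,  0.004, -1.   ]), 'yaw': np.float64(101.1), 'q6': np.float64(-0.51), 'op': 0.152, 'F': array([-0.6, -0.8, -1.7])}
```

View pics/w24.png

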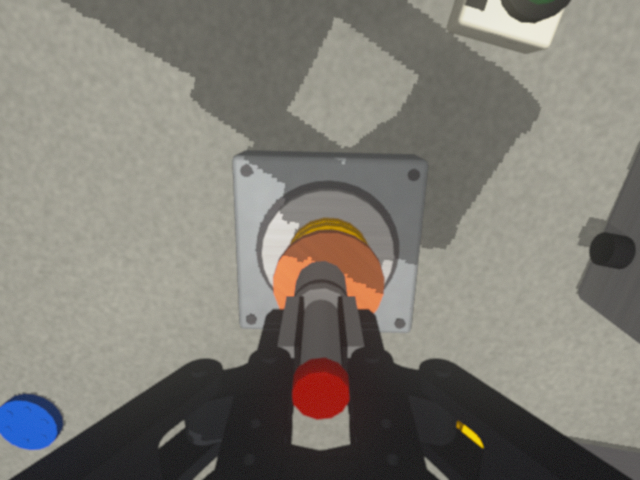

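View pics/s24.png

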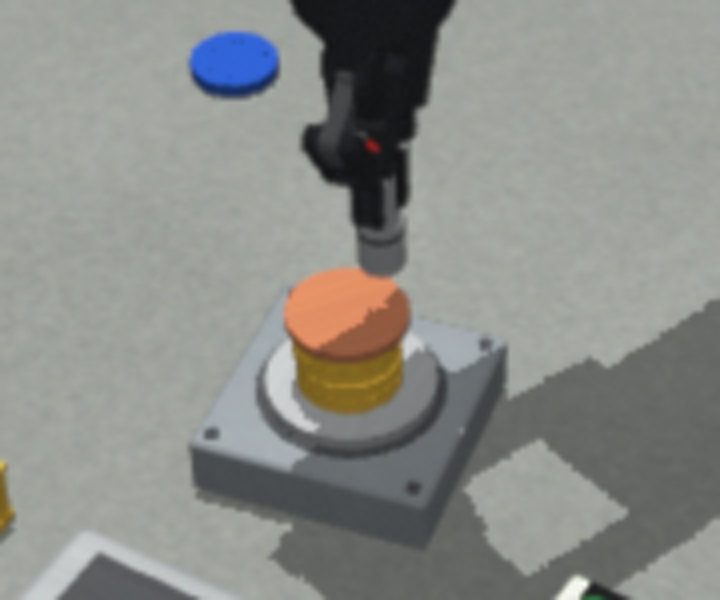

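>>> arm_command --motion "-0.01 0.018 0.02 -0.01 -0.006 -0.001 0; 0 0 0.04 0 0 0 0; 0 0 0.03 0 0 0 0; 0 0 0.01 0 0 0 0; 0 0 0 0 0 0 0; 0 0 0 0 0 0 0"

```text
time_s: 36.93
eef_pos: [0.5725, -0.0593, 0.136]
eef_rot: [-0.001, 0.633, 0.774, -0.0]
wrist_force: [0.2, -0.7, -2.1]
opening: 0.15
```

```bash
python3 - <<'E'
from h import *
go(.5726,-0.0636,.125,101.2)
E
```

```text
shift [-0.021 -0.004  0.055] turn [-0.001 -0.001  0.004] dist mm 11.8 {'t': 36.93, 'p': array([ 0.5725, -0.0593,  0.136 ]), 'z': array([-0.002,  0.001, -1.   ]), 'yaw': np.float64(101.5), 'q6': np.float64(-0.51), 'op': 0.15, 'F': array([ 0.2, -0.7, -2.1])}
```

>>> arm_command --motion "-0.018 -0.003 0 0 0 0.003 0; 0 0 0.02 0 0 0 0; 0 0 0.02 0 0 0 0; 0 0 0 0 0 0 0; 0 0 0 0 0 0 0"

```text
time_s: 37.35
eef_pos: [0.5729, -0.0637, 0.1276]
eef_rot: [-0.0, 0.634, 0.773, -0.0]
wrist_force: [0.1, -0.3, -1.7]
opening: 0.151
```

```bash
python3 - <<'E'
from h import *
go(.5726,-0.0636,.125,101.2)
E
```

```text
shift [ 0.001 -0.002  0.013] turn [-0.001 -0.     0.001] dist mm 2.6 {'t': 37.35, 'p': array([ 0.5729, -0.0637,  0.1276]), 'z': array([-0.001,  0.   , -1.   ]), 'yaw': np.float64(101.2), 'q6': np.float64(-0.51), 'op': 0.151, 'F': array([ 0.1, -0.3, -1.7])}
```

>>> arm_command --motion "0 0 0.008 0 0 0 0; 0 0 0.005 0 0 0 0; 0 0 0 0 0 0 0"

```text
time_s: 37.6
eef_pos: [0.573, -0.0638, 0.1248]
eef_rot: [-0.0, 0.635, 0.773, -0.0]
wrist_force: [-0.8, 0.1, -1.8]
opening: 0.151
```

```bash
python3 - <<'E'
from h import *
print(tostate())
E
```

```text
{'t': 37.6, 'p': array([ 0.573 , -0.0638,  0.1248]), 'z': array([-0.001,  0.   , -1.   ]), 'yaw': np.float64(101.2), 'q6': np.float64(-0.51), 'op': 0.151, 'F': array([-0.8,  0.1, -1.8])}
```

>>> arm_command --motion "0 0 0.006 0 0 0 0; 0 0 0.002 0 0 0 0; 0 0 0 0 0 0 0"

```text
time_s: 37.85
eef_pos: [0.5735, -0.0639, 0.1241]
eef_rot: [0.0, 0.634, 0.773, 0.0]
wrist_force: [-0.3, -0.6, -2.1]
opening: 0.152
```

>>> arm_command --motion "0 0 0.008 0 0 0 0; 0 0 0 0 0 0 0; 0 0 0 0 0 0 0"

```text
time_s: 38.1
eef_pos: [0.5744, -0.064, 0.1245]
eef_rot: [0.001, 0.634, 0.773, 0.0]
wrist_force: [0.4, -0.6, -1.8]
opening: 0.153
```

>>> arm_command --motion "0 -0.006 0.013 0 0 0 0; 0 0 0.006 0 0 0 0; 0 0 0 0 0 0 0"

```text
time_s: 38.35
eef_pos: [0.5748, -0.0643, 0.1242]
eef_rot: [0.003, 0.634, 0.773, 0.001]
wrist_force: [-0.0, 1.0, -2.0]
opening: 0.153
```

```bash
python3 - <<'E'
from h import *
print(tostate())
img,K,P=cam("wrist","w25")
img,K,P=cam("scene","s25")
cv2.imwrite("pics/s25.png",cv2.resize(img[170:290,220:360,::-1],None,fx=5,fy=5,interpolation=cv2.INTER_CUBIC))
print(tostate(),get_obs()["torque"])
E
```

```text
{'t': 38.35, 'p': array([ 0.5748, -0.0643,  0.1242]), 'z': array([ 0.006, -0.001, -1.   ]), 'yaw': np.float64(101.3), 'q6': np.float64(-0.51), 'op': 0.153, 'F': array([-0.,  1., -2.])}
{'t': 38.45, 'p': array([ 0.5749, -0.0643,  0.124 ]), 'z': array([ 0.007, -0.001, -1.   ]), 'yaw': np.float64(101.3), 'q6': np.float64(-0.51), 'op': 0.154, 'F': array([-0.5, -0.1,  3.4])} [ 0.04278236  0.16705095 -0.03126859]
```

View pics/w25.png

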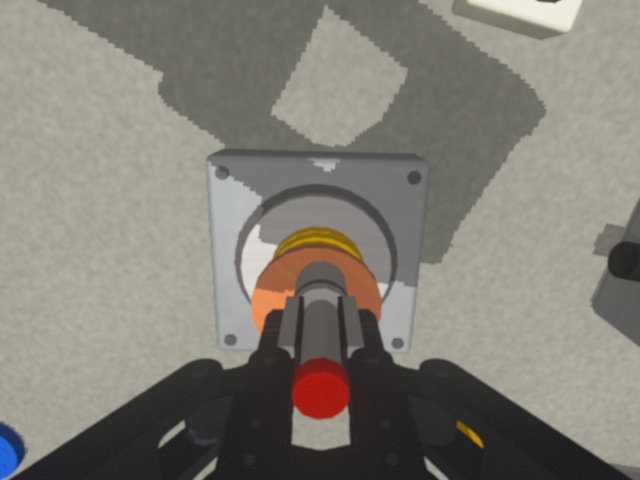

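View pics/s25.png

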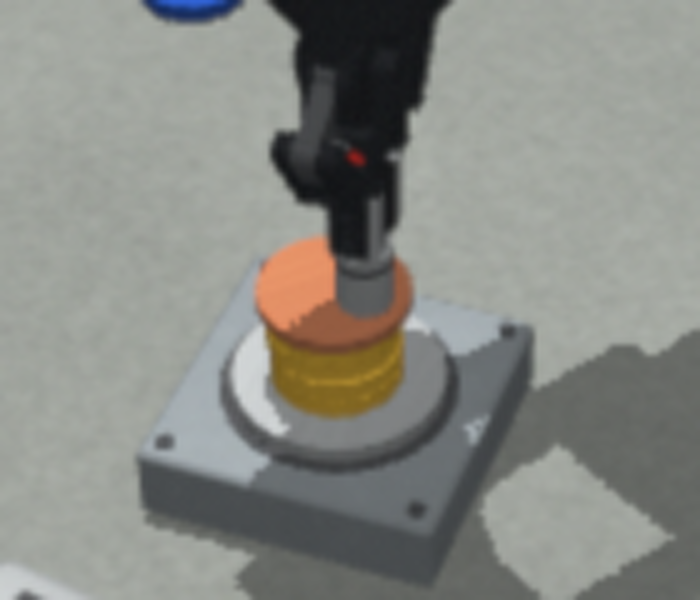

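>>> arm_command --motion "0 0 0 0 0 0 0.15; 0 0 0 0 0 0 0.25; 0 0 0 0 0 0 0.4; 0 0 0 0 0 0 0.5; 0 0 0 0 0 0 0.5"

```text
time_s: 38.87
eef_pos: [0.5751, -0.0645, 0.1233]
eef_rot: [0.003, 0.634, 0.773, 0.002]
wrist_force: [-0.6, -0.1, 0.3]
opening: 0.496
```

```bash
python3 - <<'E'
from h import *
print(tostate())
img,K,P=cam("wrist","w26")
E
```

```text
{'t': 38.87, 'p': array([ 0.5751, -0.0645,  0.1233]), 'z': array([ 0.007, -0.002, -1.   ]), 'yaw': np.float64(101.3), 'q6': np.float64(-0.51), 'op': 0.496, 'F': array([-0.6, -0.1,  0.3])}
```

View pics/w26.png

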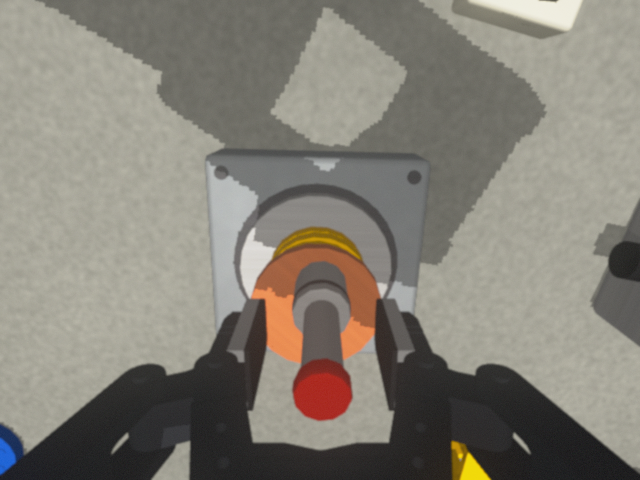

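>>> arm_command --motion "0 0 -0.04 -0.005 -0.002 0 0.5; 0 0 -0.08 0 0 0 0.5; 0 0 -0.12 0 0 0 0.5; 0 0 -0.12 0 0 0 0.5; -0.1 0 -0.1 0 0 0 0.5; -0.15 0 -0.03 0 0 0 0.5; -0.08 0 0 0 0 0 0.5; -0.03 0 0 0 0 0 0.5; 0 0 0 0 0 0 0.5; 0 0 0 0 0 0 0.5"

```text
time_s: 39.75
eef_pos: [0.587, -0.1358, 0.2274]
eef_rot: [0.005, 0.634, 0.773, 0.003]
wrist_force: [-0.1, 0.6, -0.2]
opening: 0.503
```

```bash
python3 - <<'E'
from h import *
print(tostate())
img,K,P=cam("wrist","w27")
for a,b,u,v,r in reds(img): print(round(a),round(b),round(u),round(v),round(r),ray(a,b,K,P,.17).round(4))
for u,v,a in blobs(img,"copper",1500): print(round(u),round(v),a,ray(u,v,K,P,.092).round(4))
E
```

```text
{'t': 39.75, 'p': array([ 0.587 , -0.1358,  0.2274]), 'z': array([ 0.012, -0.002, -1.   ]), 'yaw': np.float64(101.3), 'q6': np.float64(-0.62), 'op': 0.503, 'F': array([-0.1,  0.6, -0.2])}
325 121 324 121 18 [ 0.5752 -0.0648  0.17  ]
554 366 1682.0 [ 0.8006 -0.2206  0.092 ]
319 135 6947.0 [ 0.5755 -0.0776  0.092 ]
```

View pics/w27.png

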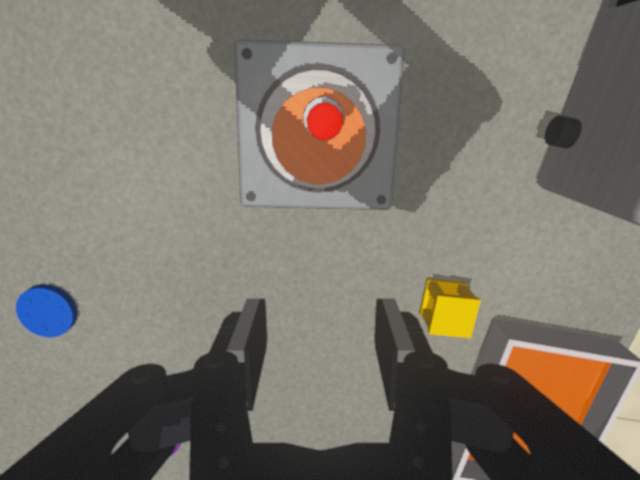

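```bash
python3 - <<'E'
from h import *
go(.452,.277,.2,101.3)
E
```

```text
shift [ 2.155 -0.256  0.124] turn [0.01  0.004 0.001] dist mm 434.8 {'t': 39.8, 'p': array([ 0.5868, -0.1355,  0.2271]), 'z': array([ 0.011, -0.002, -1.   ]), 'yaw': np.float64(101.3), 'q6': np.float64(-0.62), 'op': 0.503, 'F': array([-0.5,  0.4, -0.5])}
```

>>> arm_command --motion "0.08 -0.01 -0.02 0.009 0.003 0 0.5; 0.15 -0.02 0 0 0 0 0.5; 0.18 -0.025 0 0 0 0 0.5; 0.18 -0.025 0 0 0 0 0.5; 0.18 -0.025 0 0 0 0 0.5; 0.18 -0.025 0 0 0 0 0.5; 0.18 -0.025 0 0 0 0 0.5; 0.18 -0.025 0 0 0 0 0.5; 0.18 -0.025 0 0 0 0 0.5; 0.18 -0.02 0 0 0 0 0.5"

```text
time_s: 40.63
eef_pos: [0.4607, 0.204, 0.2256]
eef_rot: [-0.008, 0.634, 0.773, -0.004]
wrist_force: [0.3, 0.5, 0.1]
opening: 0.501
```

```bash
python3 - <<'E'
from h import *
go(.452,.277,.2,101.3)
E
```

```text
shift [0.366 0.03  0.13 ] turn [-0.015 -0.008 -0.001] dist mm 77.9 {'t': 40.63, 'p': array([0.4607, 0.204 , 0.2256]), 'z': array([-0.017,  0.005, -1.   ]), 'yaw': np.float64(101.2), 'q6': np.float64(-0.02), 'op': 0.501, 'F': array([0.3, 0.5, 0.1])}
```

>>> arm_command --motion "0.13 0.01 0.03 -0.013 -0.006 0 0.5; 0.12 0.01 0.05 0 0 0 0.5; 0.05 0 0.05 0 0 0 0.5; 0.01 0 0.03 0 0 0 0.5; 0 0 0 0 0 0 0.5; 0 0 0 0 0 0 0.5"

```text
time_s: 41.13
eef_pos: [0.4372, 0.2812, 0.1911]
eef_rot: [-0.005, 0.627, 0.779, -0.003]
wrist_force: [0.0, -0.7, 1.1]
opening: 0.498
```

```bash
python3 - <<'E'
from h import *
img,K,P=cam("wrist","w28")
for a,b,u,v,r in reds(img): print(round(a),round(b),round(u),round(v),round(r),ray(a,b,K,P,.081).round(4),ray(u,v,K,P,.081).round(4))
go(.452,.277,.12,101.3)
E
```

```text
342 242 342 242 12 [0.4512 0.2772 0.081 ] [0.4511 0.2771 0.081 ]
shift [-0.036  0.071  0.355] turn [-0.01  -0.004  0.016] dist mm 72.7 {'t': 41.18, 'p': array([0.4373, 0.2809, 0.1911]), 'z': array([-0.011,  0.002, -1.   ]), 'yaw': np.float64(102.3), 'q6': np.float64(0.12), 'op': 0.498, 'F': array([-0.3, -0.2, -0.8])}
```

View pics/w28.png

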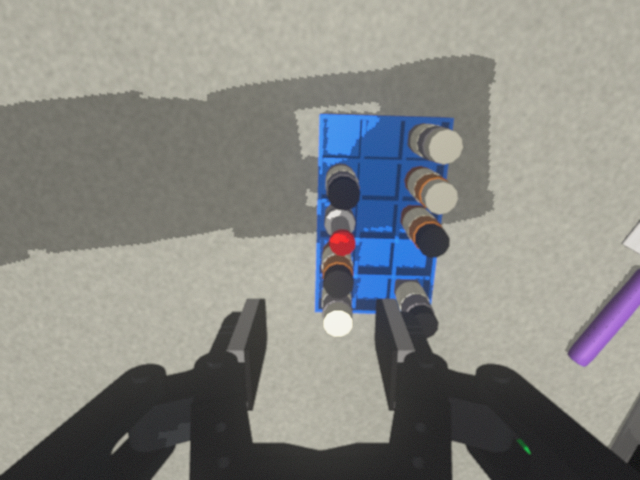

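>>> arm_command --motion "-0.03 0.06 0 -0.009 -0.004 0.014 0.5; 0 0.006 0.04 0 0 0 0.5; 0 0 0.08 0 0 0 0.5; 0 0 0.08 0 0 0 0.5; 0 0 0.08 0 0 0 0.5; 0 0 0.03 0 0 0 0.5; 0 0 0 0 0 0 0.5; 0 0 0 0 0 0 0.5"

```text
time_s: 41.85
eef_pos: [0.4605, 0.2714, 0.1286]
eef_rot: [0.003, 0.639, 0.769, 0.003]
wrist_force: [0.2, 0.0, 0.2]
opening: 0.5
```

```bash
python3 - <<'E'
from h import *
img,K,P=cam("wrist","w29")
for a,b,u,v,r in reds(img): print(round(a),round(b),round(u),round(v),round(r),ray(a,b,K,P,.081).round(4),ray(u,v,K,P,.081).round(4))
go(.4515,.2772,.08,101.3)
E
```

```text
305 256 305 256 16 [0.4516 0.2769 0.081 ] [0.4514 0.2771 0.081 ]
shift [ 0.036 -0.042  0.244] turn [ 0.008  0.001 -0.012] dist mm 50.1 {'t': 41.9, 'p': array([0.4606, 0.2715, 0.1289]), 'z': array([ 0.008,  0.001, -1.   ]), 'yaw': np.float64(100.6), 'q6': np.float64(0.13), 'op': 0.498, 'F': array([-0.2, -0.2, -0.3])}
```

>>> arm_command --motion "0.03 -0.036 0 0.007 0 -0.01 0.5; 0 0 0 0 0 0 0.5; 0 0 0 0 0 0 0.5"

```text
time_s: 42.15
eef_pos: [0.4533, 0.2766, 0.1311]
eef_rot: [0.001, 0.635, 0.773, 0.001]
wrist_force: [0.0, -0.6, 0.2]
opening: 0.5
```

```bash
python3 - <<'E'
from h import *
go(.4515,.2771,.08,101.3)
E
```

```text
shift [ 0.004 -0.009  0.255] turn [ 0.004  0.    -0.002] dist mm 51.1 {'t': 42.15, 'p': array([0.4533, 0.2766, 0.1311]), 'z': array([ 0.004,  0.   , -1.   ]), 'yaw': np.float64(101.2), 'q6': np.float64(0.13), 'op': 0.5, 'F': array([ 0. , -0.6,  0.2])}
```

>>> arm_command --motion "0.003 -0.008 0.03 0.003 0 0 0.5; 0 0 0.06 0 0 0 0.5; 0 0 0.08 0 0 0 0.5; 0 0 0.06 0 0 0 0.5; 0 0 0.02 0 0 0 0.5; 0 0 0 0 0 0 0.5; 0 0 0 0 0 0 0.5"

```text
time_s: 42.73
eef_pos: [0.4517, 0.2781, 0.0781]
eef_rot: [0.001, 0.634, 0.773, 0.002]
wrist_force: [-0.1, 0.0, -0.0]
opening: 0.498
```

```bash
python3 - <<'E'
from h import *
img,K,P=cam("wrist","w30")
for a,b,u,v,r in reds(img): print(round(a),round(b),round(u),round(v),round(r),ray(a,b,K,P,.081).round(4),ray(u,v,K,P,.081).round(4))
go(.4515,.2771,.0355,101.3)
E
```

```text
320 321 320 321 21 [0.4515 0.2771 0.081 ] [0.4515 0.2772 0.081 ]
shift [-0.005 -0.003  0.214] turn [ 0.004 -0.     0.   ] dist mm 42.7 {'t': 42.78, 'p': array([0.4518, 0.2781, 0.0782]), 'z': array([ 0.004,  0.001, -1.   ]), 'yaw': np.float64(101.3), 'q6': np.float64(0.13), 'op': 0.501, 'F': array([ 1.3, -0.3, -0.5])}
```

View pics/w30.png

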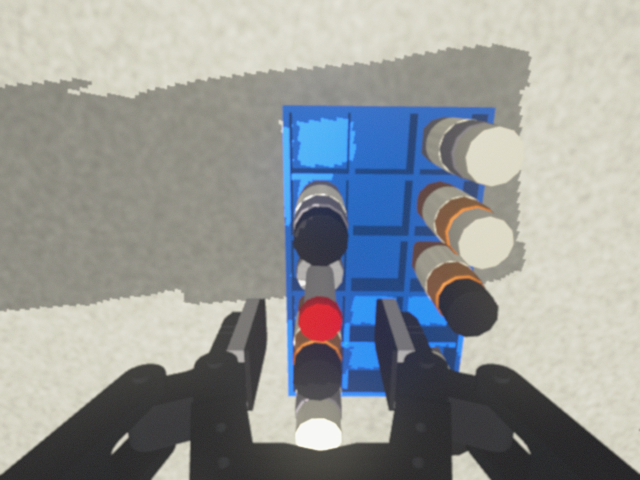

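Well aligned; descend and grip.

>>> arm_command --motion "-0.004 -0.002 0.03 0.003 0 0 0.5; 0 0 0.06 0 0 0 0.5; 0 0 0.06 0 0 0 0.5; 0 0 0.04 0 0 0 0.5; 0 0 0 0 0 0 0.5; 0 0 0 0 0 0 0.5"

```text
time_s: 43.28
eef_pos: [0.4535, 0.2777, 0.0386]
eef_rot: [0.001, 0.634, 0.773, 0.002]
wrist_force: [0.6, 0.2, 0.7]
opening: 0.502
```

```bash
python3 - <<'E'
from h import *
go(.4515,.2771,.0355,101.3)
E
```

```text
shift [-0.001 -0.011  0.015] turn [ 0.005 -0.001  0.   ] dist mm 3.8 {'t': 43.28, 'p': array([0.4535, 0.2777, 0.0386]), 'z': array([ 0.005,  0.002, -1.   ]), 'yaw': np.float64(101.3), 'q6': np.float64(0.13), 'op': 0.502, 'F': array([0.6, 0.2, 0.7])}
```

>>> arm_command --motion "0 -0.01 0.014 0.004 0 0 0.5; 0 0 0 0 0 0 0.4; 0 0 0 0 0 0 0.2; 0 0 0 0 0 0 0; 0 0 0 0 0 0 0; 0 0 0 0 0 0 0; 0 0 0 0 0 0 0; 0 0 0 0 0 0 0"

```text
time_s: 43.95
eef_pos: [0.4516, 0.2774, 0.0363]
eef_rot: [0.0, 0.634, 0.773, 0.001]
wrist_force: [-0.4, 0.1, -1.3]
opening: 0.152
```

>>> arm_command --motion "0 0 -0.03 0 0 0 0; 0 0 -0.06 0 0 0 0; 0 0 -0.08 0 0 0 0; 0 0 -0.1 0 0 0 0; 0 0 -0.14 0 0 0 0; 0 0 -0.17 0 0 0 0; -0.05 0 -0.17 0 0 0 0; -0.1 0 -0.15 0 0 0 0; -0.15 0.03 -0.1 0 0 0 0; -0.15 0.04 -0.05 0 0 0 0"

```text
time_s: 44.78
eef_pos: [0.4777, 0.1928, 0.2605]
eef_rot: [-0.002, 0.631, 0.776, -0.001]
wrist_force: [1.2, -0.0, -2.8]
opening: 0.153
```

```bash
python3 - <<'E'
from h import *
go(.578,-0.0925,.25,101.3)
img,K,P=cam("top","t31")
E
```

```text
shift [-1.499  0.199  0.05 ] turn [-0.004 -0.001  0.009] dist mm 302.6 {'t': 44.78, 'p': array([0.4777, 0.1928, 0.2605]), 'z': array([-0.004,  0.   , -1.   ]), 'yaw': np.float64(101.8), 'q6': np.float64(-0.05), 'op': 0.153, 'F': array([ 1.2, -0. , -2.8])}
```

View pics/t31.png

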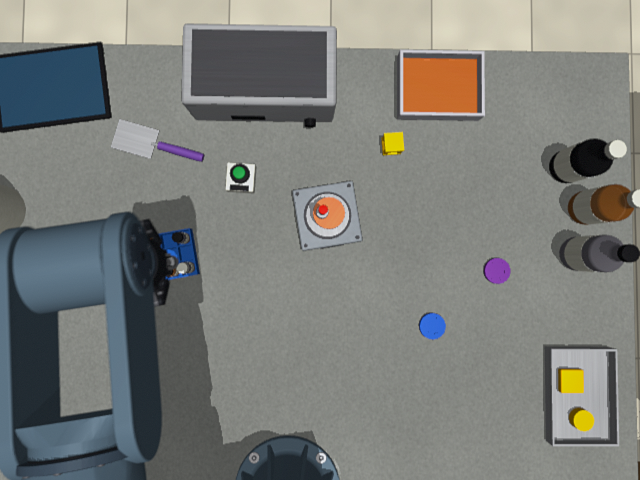

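>>> arm_command --motion "-0.15 0.02 0 0 0 0.007 0; -0.17 0.022 0 0 0 0 0; -0.17 0.022 0 0 0 0 0; -0.17 0.022 0 0 0 0 0; -0.17 0.022 0 0 0 0 0; -0.17 0.022 0 0 0 0 0; -0.17 0.022 0 0 0 0 0; -0.12 0.02 0 0 0 0 0; -0.06 0.01 0 0 0 0 0; 0 0 0 0 0 0 0"

```text
time_s: 45.67
eef_pos: [0.5728, -0.0825, 0.2771]
eef_rot: [0.007, 0.636, 0.772, 0.004]
wrist_force: [-0.6, 0.2, -1.3]
opening: 0.154
```

```bash
python3 - <<'E'
from h import *
go(.578,-0.0925,.24,101.3)
E
```

```text
shift [-0.053  0.013  0.186] turn [ 0.015  0.006 -0.004] dist mm 38.8 {'t': 45.67, 'p': array([ 0.5728, -0.0825,  0.2771]), 'z': array([ 0.017, -0.003, -1.   ]), 'yaw': np.float64(101.1), 'q6': np.float64(-0.54), 'op': 0.154, 'F': array([-0.6,  0.2, -1.3])}
```

>>> arm_command --motion "-0.045 0.012 0.02 0.013 0.005 -0.003 0; 0 0 0.05 0 0 0 0; 0 0 0.05 0 0 0 0; 0 0 0.02 0 0 0 0; 0 0 0 0 0 0 0; 0 0 0 0 0 0 0"

```text
time_s: 46.17
eef_pos: [0.5748, -0.085, 0.2473]
eef_rot: [-0.001, 0.633, 0.774, 0.001]
wrist_force: [0.4, -1.4, -1.8]
opening: 0.154
```

```bash
python3 - <<'E'
from h import *
go(.578,-0.0925,.127,101.3)
img,K,P=cam("wrist","w32")
for a,b,u,v,r in reds(img): print(round(a),round(b),round(u),round(v),round(r),ray(a,b,K,P,.17).round(4))
E
```

```text
shift [-0.042  0.008  0.602] turn [ 0.001 -0.002  0.001] dist mm 120.6 {'t': 46.17, 'p': array([ 0.5748, -0.085 ,  0.2473]), 'z': array([ 0.   ,  0.002, -1.   ]), 'yaw': np.float64(101.4), 'q6': np.float64(-0.55), 'op': 0.154, 'F': array([ 0.4, -1.4, -1.8])}
321 388 320 388 30 [ 0.5937 -0.1798  0.17  ]
328 216 329 216 14 [ 0.5751 -0.0644  0.17  ]
```

View pics/w32.png

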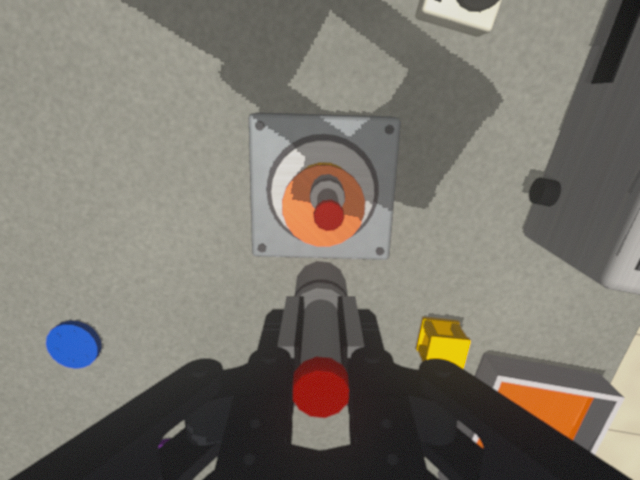

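>>> arm_command --motion "-0.038 0.008 0 0 0 0 0; 0 0 0 0 0 0 0; 0 0 0 0 0 0 0"

```text
time_s: 46.47
eef_pos: [0.5783, -0.0915, 0.2483]
eef_rot: [-0.0, 0.633, 0.774, 0.001]
wrist_force: [-0.6, 0.5, -1.6]
opening: 0.15
```

```bash
python3 - <<'E'
from h import *
go(.578,-0.0925,.127,101.3)
E
```

```text
shift [-0.006 -0.004  0.606] turn [ 0.002 -0.002  0.003] dist mm 121.3 {'t': 46.47, 'p': array([ 0.5783, -0.0915,  0.2483]), 'z': array([ 0.002,  0.002, -1.   ]), 'yaw': np.float64(101.5), 'q6': np.float64(-0.56), 'op': 0.15, 'F': array([-0.6,  0.5, -1.6])}
```

>>> arm_command --motion "-0.005 -0.003 0.04 0 0 0 0; 0 0 0.06 0 0 0 0; 0 0 0.06 0 0 0 0; 0 0 0.03 0 0 0 0; 0 0 0 0 0 0 0; 0 0 0 0 0 0 0"

```text
time_s: 46.97
eef_pos: [0.5776, -0.093, 0.2055]
eef_rot: [-0.0, 0.633, 0.774, 0.001]
wrist_force: [0.4, -0.1, -1.8]
opening: 0.152
```

```bash
python3 - <<'E'
from h import *
go(.578,-0.0925,.127,101.3)
E
```

```text
shift [0.001 0.002 0.393] turn [ 0.001 -0.002  0.002] dist mm 78.5 {'t': 46.97, 'p': array([ 0.5776, -0.093 ,  0.2055]), 'z': array([ 0.001,  0.003, -1.   ]), 'yaw': np.float64(101.4), 'q6': np.float64(-0.56), 'op': 0.152, 'F': array([ 0.4, -0.1, -1.8])}
```

>>> arm_command --motion "0 0 0.04 0 0 0 0; 0 0 0.06 0 0 0 0; 0 0 0.06 0 0 0 0; 0 0 0.06 0 0 0 0; 0 0 0.04 0 0 0 0; 0 0 0 0 0 0 0; 0 0 0 0 0 0 0"

```text
time_s: 47.55
eef_pos: [0.5772, -0.0926, 0.1471]
eef_rot: [-0.001, 0.633, 0.774, 0.001]
wrist_force: [0.7, 0.3, -2.4]
opening: 0.154
```

```bash
python3 - <<'E'
from h import *
go(.578,-0.0925,.127,101.3)
img,K,P=cam("wrist","w33")
E
```

```text
shift [-0.001  0.004  0.101] turn [ 0.    -0.003  0.002] dist mm 20.2 {'t': 47.55, 'p': array([ 0.5772, -0.0926,  0.1471]), 'z': array([-0.   ,  0.003, -1.   ]), 'yaw': np.float64(101.4), 'q6': np.float64(-0.56), 'op': 0.154, 'F': array([ 0.7,  0.3, -2.4])}
```

View pics/w33.png

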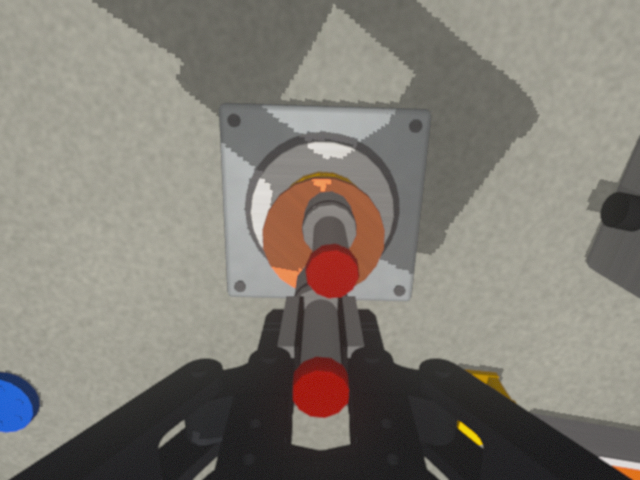

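>>> arm_command --motion "0 0.002 0.03 0 -0.002 0 0; 0 0 0.04 0 0 0 0; 0 0 0.015 0 0 0 0; 0 0 0 0 0 0 0; 0 0 0 0 0 0 0"

```text
time_s: 48.02
eef_pos: [0.5788, -0.0928, 0.1302]
eef_rot: [0.001, 0.633, 0.774, 0.001]
wrist_force: [-0.4, 0.2, -1.5]
opening: 0.156
```

```bash
python3 - <<'E'
from h import *
go(.578,-0.0925,.125,101.3)
E
```

```text
shift [ 0.002 -0.004  0.026] turn [0.003 0.001 0.003] dist mm 5.3 {'t': 48.02, 'p': array([ 0.5788, -0.0928,  0.1302]), 'z': array([ 0.003, -0.   , -1.   ]), 'yaw': np.float64(101.5), 'q6': np.float64(-0.56), 'op': 0.156, 'F': array([-0.4,  0.2, -1.5])}
```

>>> arm_command --motion "0 -0.003 0.014 0.002 0 0 0; 0 0 0.008 0 0 0 0; 0 0 0 0 0 0 0; 0 0 0 0 0 0 0"

```text
time_s: 48.35
eef_pos: [0.5786, -0.0931, 0.126]
eef_rot: [0.001, 0.633, 0.774, 0.0]
wrist_force: [0.2, 0.3, -2.6]
opening: 0.154
```

```bash
python3 - <<'E'
from h import *
go(.578,-0.0925,.125,101.3)
camera("top"); print(tostate())
E
```

```text
shift [ 0.004 -0.002  0.005] turn [0.002 0.002 0.003] dist mm 1.3 {'t': 48.35, 'p': array([ 0.5786, -0.0931,  0.126 ]), 'z': array([ 0.002, -0.001, -1.   ]), 'yaw': np.float64(101.5), 'q6': np.float64(-0.56), 'op': 0.154, 'F': array([ 0.2,  0.3, -2.6])}
{'t': 48.4, 'p': array([ 0.5786, -0.0931,  0.126 ]), 'z': array([ 0.002, -0.001, -1.   ]), 'yaw': np.float64(101.5), 'q6': np.float64(-0.56), 'op': 0.149, 'F': array([-0.6,  0.1, -2.3])}
```

>>> arm_command --motion "0.003 -0.002 0.006 0 0 0 0; 0 0 0.002 0 0 0 0; 0 0 0 0 0 0 0"

```text
time_s: 48.65
eef_pos: [0.5786, -0.0928, 0.1251]
eef_rot: [0.002, 0.633, 0.774, 0.0]
wrist_force: [-0.0, 0.4, -1.7]
opening: 0.154
```

```bash
python3 - <<'E'
from h import *
camera("top"); print(tostate())
camera("top"); print(tostate())
E
```

```text
{'t': 48.7, 'p': array([ 0.5786, -0.0928,  0.1251]), 'z': array([ 0.004, -0.002, -1.   ]), 'yaw': np.float64(101.5), 'q6': np.float64(-0.56), 'op': 0.153, 'F': array([ 0.2, -0.4, -1.7])}
{'t': 48.75, 'p': array([ 0.5785, -0.0928,  0.1251]), 'z': array([ 0.003, -0.002, -1.   ]), 'yaw': np.float64(101.5), 'q6': np.float64(-0.56), 'op': 0.149, 'F': array([ 1.1,  0.4, -2.1])}
```

>>> arm_command --motion "0 -0.002 0.005 -0.001 0 0 0; 0 0 0.002 0 0 0 0; 0 0 0 0 0 0 0.15; 0 0 0 0 0 0 0.25; 0 0 0 0 0 0 0.4; 0 0 0 0 0 0 0.5; 0 0 0 0 0 0 0.5"

```text
time_s: 49.33
eef_pos: [0.5784, -0.0929, 0.1243]
eef_rot: [0.003, 0.633, 0.774, 0.001]
wrist_force: [0.1, 0.0, -2.0]
opening: 0.496
```

```bash
python3 - <<'E'
from h import *
print(tostate())
img,K,P=cam("wrist","w34")
E
```

```text
{'t': 49.33, 'p': array([ 0.5784, -0.0929,  0.1243]), 'z': array([ 0.005, -0.002, -1.   ]), 'yaw': np.float64(101.5), 'q6': np.float64(-0.56), 'op': 0.496, 'F': array([ 0.1,  0. , -2. ])}
```

View pics/w34.png

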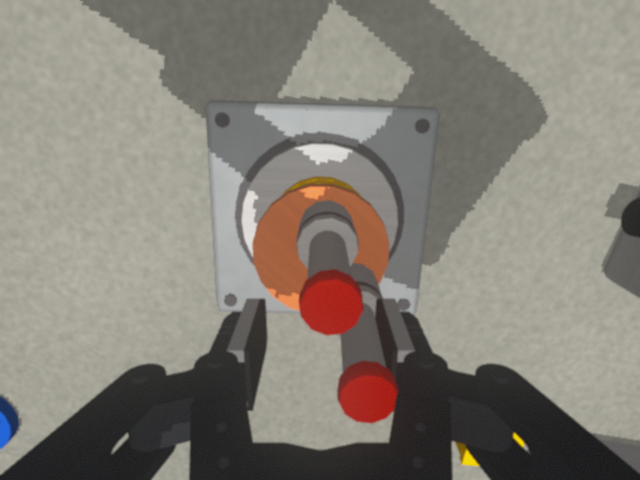

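```bash
python3 - <<'E'
from h import *
img,K,P=cam("scene","s34")
cv2.imwrite("pics/s34.png",cv2.resize(img[150:290,220:380,::-1],None,fx=4.5,fy=4.5,interpolation=cv2.INTER_CUBIC))
img,K,P=cam("top","t34")
cv2.imwrite("pics/t34.png",cv2.resize(img[150:290,220:380,::-1],None,fx=4.5,fy=4.5,interpolation=cv2.INTER_CUBIC))
print(tostate())
E
```

```text
{'t': 49.48, 'p': array([ 0.5784, -0.0929,  0.1243]), 'z': array([ 0.005, -0.002, -1.   ]), 'yaw': np.float64(101.5), 'q6': np.float64(-0.56), 'op': 0.501, 'F': array([-0.6,  0.3, -2. ])}
```

View pics/s34.png

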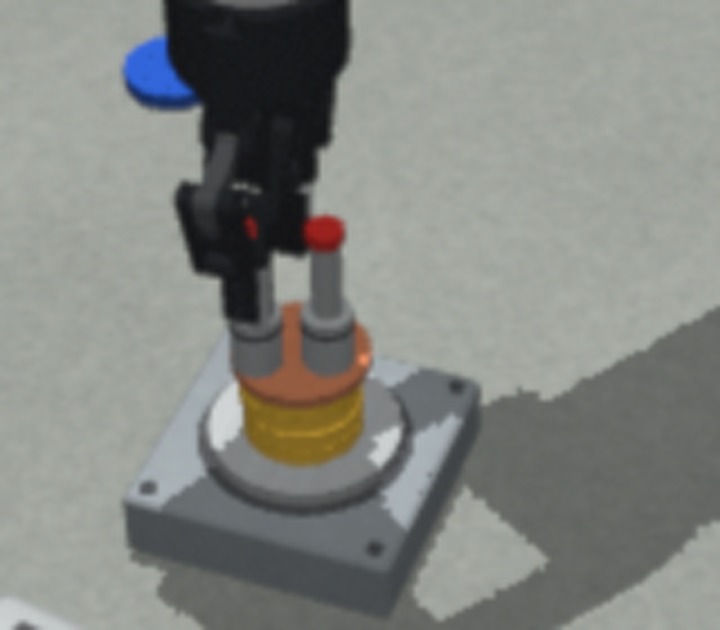

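View pics/t34.png

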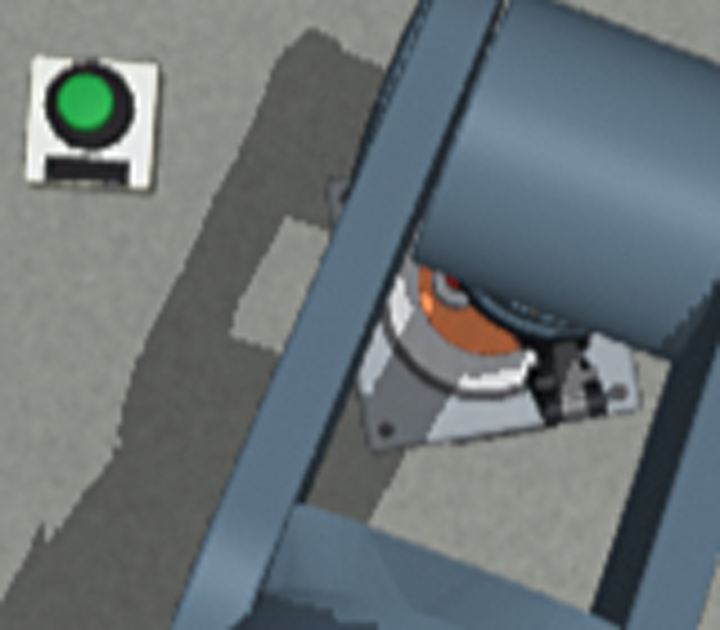

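>>> arm_command --motion "0 0 0 0 0 0 0.3; 0 0 0 0 0 0 0.1; 0 0 0 0 0 0 0; 0 0 0 0 0 0 0; 0 0 0 0 0 0 0; 0 0 0 0 0 0 0"

```text
time_s: 49.98
eef_pos: [0.5792, -0.0931, 0.125]
eef_rot: [0.003, 0.633, 0.774, 0.001]
wrist_force: [0.1, -0.5, -1.7]
opening: 0.158
```

```bash
python3 - <<'E'
from h import *
print(tostate())
img,K,P=cam("wrist","w35")
img,K,P=cam("scene","s35")
cv2.imwrite("pics/s35.png",cv2.resize(img[150:290,220:380,::-1],None,fx=4.5,fy=4.5,interpolation=cv2.INTER_CUBIC))
E
```

```text
{'t': 49.98, 'p': array([ 0.5792, -0.0931,  0.125 ]), 'z': array([ 0.007, -0.002, -1.   ]), 'yaw': np.float64(101.5), 'q6': np.float64(-0.56), 'op': 0.158, 'F': array([ 0.1, -0.5, -1.7])}
```

View pics/w35.png

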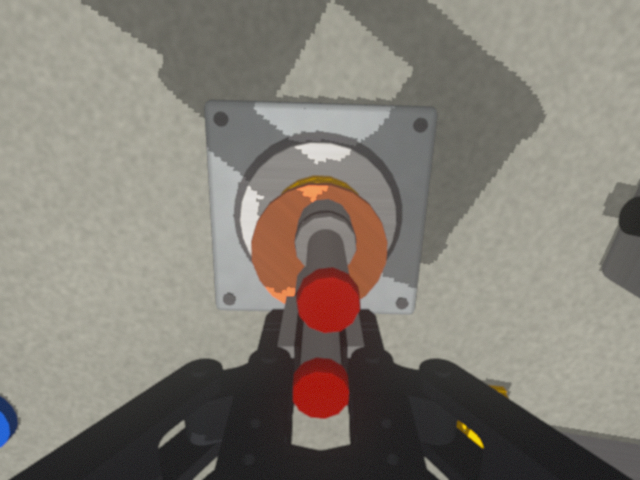

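View pics/s35.png

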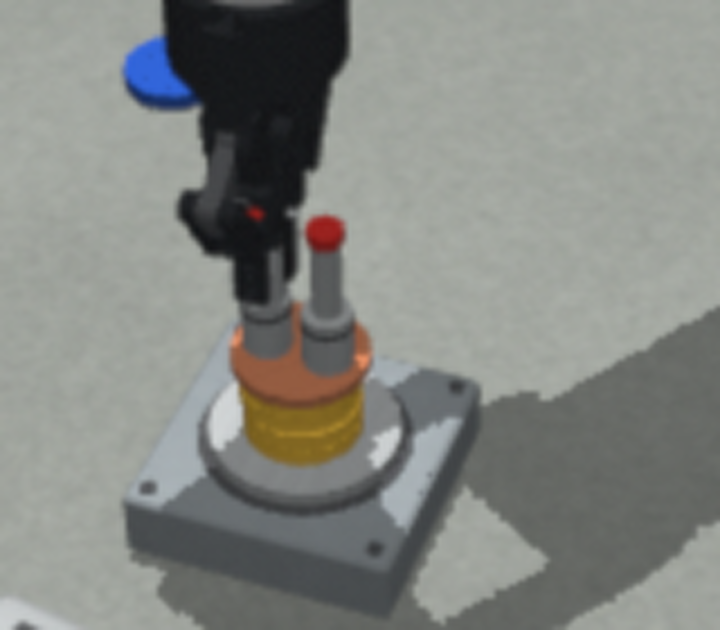

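>>> arm_command --motion "0 -0.003 0.01 0.004 0 0 0; 0 0 0.006 0 0 0 0; 0 0 0.004 0 0 0 0"

```text
time_s: 50.33
eef_pos: [0.5801, -0.0935, 0.1249]
eef_rot: [0.004, 0.633, 0.774, 0.0]
wrist_force: [-2.1, 1.0, 1.9]
opening: 0.154
```

```bash
python3 - <<'E'
from h import *
print(tostate())
for i in range(3): camera("top"); print(tostate()["p"],tostate()["F"])
E
```

```text
{'t': 50.33, 'p': array([ 0.5801, -0.0935,  0.1249]), 'z': array([ 0.006, -0.004, -1.   ]), 'yaw': np.float64(101.5), 'q6': np.float64(-0.56), 'op': 0.154, 'F': array([-2.1,  1. ,  1.9])}
[ 0.5801 -0.0935  0.1249] [-1.9  0.8  5.8]
[ 0.5802 -0.0936  0.1249] [-2.9  0.2  5.8]
[ 0.5801 -0.0936  0.1249] [-3.5 -0.3  6. ]
```

>>> arm_command --motion "0 0 0.003 0 0 0 0.1; 0 0 0.002 0 0 0 0.2; 0 0 0 0 0 0 0.25; 0 0 0 0 0 0 0.3; 0 0 0 0 0 0 0.3"

```text
time_s: 50.9
eef_pos: [0.5805, -0.0938, 0.1243]
eef_rot: [0.004, 0.633, 0.774, 0.0]
wrist_force: [0.0, -0.4, 0.2]
opening: 0.301
```

```bash
python3 - <<'E'
from h import *
print(tostate())
img,K,P=cam("wrist","w36")
E
```

```text
{'t': 50.9, 'p': array([ 0.5805, -0.0938,  0.1243]), 'z': array([ 0.007, -0.005, -1.   ]), 'yaw': np.float64(101.5), 'q6': np.float64(-0.56), 'op': 0.301, 'F': array([ 0. , -0.4,  0.2])}
```

View pics/w36.png

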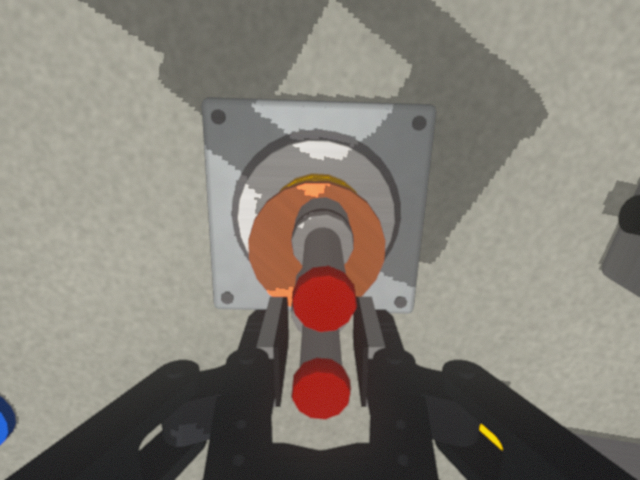

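Released cleanly, force 0. Open more, lift straight and look.

>>> arm_command --motion "0 0 0 0 0 0 0.45; 0 0 -0.02 0 0 0 0.5; 0 0 -0.06 0 0 0 0.5; 0 0 -0.1 0 0 0 0.5; 0 0 -0.12 0 0 0 0.5; 0 0 -0.12 0 0 0 0.5; -0.08 0 -0.1 -0.006 -0.004 0 0.5; -0.12 0 -0.04 0 0 0 0.5; -0.05 0 0 0 0 0 0.5; 0 0 0 0 0 0 0.5"

```text
time_s: 51.78
eef_pos: [0.5896, -0.1426, 0.2476]
eef_rot: [0.009, 0.632, 0.775, 0.001]
wrist_force: [-0.1, -0.4, -0.1]
opening: 0.504
```

```bash
python3 - <<'E'
from h import *
print(tostate())
img,K,P=cam("wrist","w37")
for a,b,u,v,r in reds(img): print(round(a),round(b),round(u),round(v),round(r),ray(a,b,K,P,.17).round(4))
for u,v,a in blobs(img,"copper",1000): print(round(u),round(v),a,ray(u,v,K,P,.092).round(4))
img,K,P=cam("scene","s37")
cv2.imwrite("pics/s37.png",cv2.resize(img[150:290,220:380,::-1],None,fx=4.5,fy=4.5,interpolation=cv2.INTER_CUBIC))
E
```

```text
{'t': 51.78, 'p': array([ 0.5896, -0.1426,  0.2476]), 'z': array([ 0.015, -0.009, -1.   ]), 'yaw': np.float64(101.6), 'q6': np.float64(-0.63), 'op': 0.504, 'F': array([-0.1, -0.4, -0.1])}
320 161 320 161 15 [ 0.5802 -0.0936  0.17  ]
322 104 322 104 17 [ 0.5754 -0.0648  0.17  ]
540 351 2999.5 [ 0.8048 -0.2284  0.092 ]
316 115 5109.5 [ 0.5744 -0.0736  0.092 ]
```

View pics/w37.png

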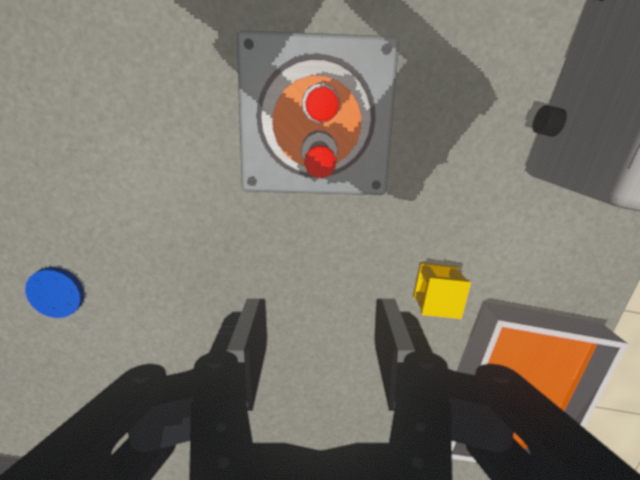

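View pics/s37.png

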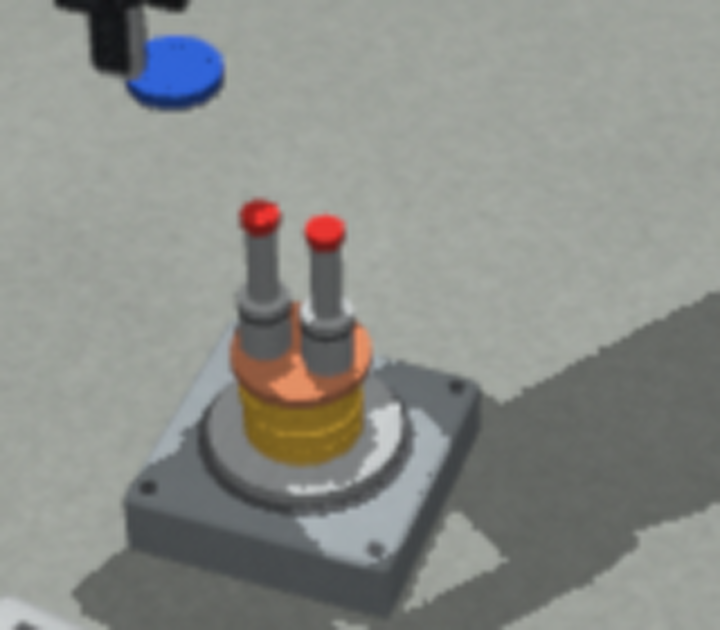

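```bash
python3 - <<'E'
from h import *
rs=[]
for n in ["top","scene"]:
    img,K,P=cam(n)
    for u,v,a in blobs(img,"green",40):
        if n=="top" and abs(u-238)<15 or n=="scene" and abs(u-348)<15:
            print(n,u,v,a); d=P[:3,:3]@np.linalg.solve(K,[u,v,1.]); rs.append((P[:3,3],d/np.linalg.norm(d)))
(a,d),(b,e)=rs
s=np.linalg.lstsq(np.stack([d,-e],1),b-a,rcond=None)[0];print(a+s[0]*d,b+s[1]*e)
go(.66,.107,.25,101)
E
```

```text
top 238.79043600562585 172.20956399437412 118.5
scene 347.6740196078431 305.60661764705884 136.0
[0.66103533 0.10643331 0.04595557] [0.66063127 0.10722755 0.04599629]
shift [ 1.136  0.602 -0.028] turn [0.009 0.008 0.012] dist mm 257.1 {'t': 51.98, 'p': array([ 0.5883, -0.1399,  0.245 ]), 'z': array([ 0.011, -0.006, -1.   ]), 'yaw': np.float64(101.7), 'q6': np.float64(-0.63), 'op': 0.505, 'F': array([-0.8, -0.4, -0.4])}
```

>>> arm_command --motion "0.02 0.12 0 0.008 0.006 0.008 0.2; 0.05 0.15 0 0 0 0 0; 0.14 0.12 0 0 0 0 0; 0.17 0.08 0 0 0 0 0; 0.18 0.05 0 0 0 0 0; 0.18 0.04 0 0 0 0 0; 0.16 0.02 0 0 0 0 0; 0.1 0 0 0 0 0 0; 0.03 0 0 0 0 0 0; 0 0 0 0 0 0 0"

```text
time_s: 52.82
eef_pos: [0.6553, 0.1043, 0.2296]
eef_rot: [-0.011, 0.633, 0.774, -0.006]
wrist_force: [0.6, -0.8, -0.4]
opening: 0.0
```

```bash
python3 - <<'E'
from h import *
img,K,P=cam("wrist","w38")
for u,v,a in blobs(img,"green",100): print(round(u),round(v),a,ray(u,v,K,P,.046).round(4))
go(.66,.107,.12,101)
E
```

```text
333 208 671.5 [0.6611 0.1048 0.046 ]
shift [0.007 0.039 0.546] turn [-0.023 -0.009  0.006] dist mm 109.6 {'t': 52.87, 'p': array([0.6553, 0.1036, 0.2294]), 'z': array([-0.025,  0.005, -1.   ]), 'yaw': np.float64(101.4), 'q6': np.float64(-0.22), 'op': 0.001, 'F': array([-0.1,  0.6, -0.4])}
```

View pics/w38.png

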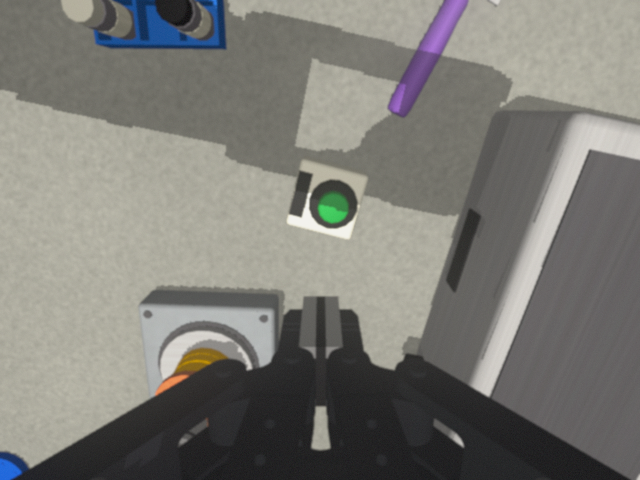

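>>> arm_command --motion "0.006 0.035 0 -0.02 -0.008 0.005 0; 0 0 0.06 0 0 0 0; 0 0 0.12 0 0 0 0; 0 0 0.15 0 0 0 0; 0 0 0.12 0 0 0 0; 0 0 0.05 0 0 0 0; 0 0 0 0 0 0 0; 0 0 0 0 0 0 0"

```text
time_s: 53.53
eef_pos: [0.6646, 0.0953, 0.1229]
eef_rot: [0.002, 0.64, 0.768, -0.0]
wrist_force: [0.2, -0.2, 0.1]
opening: -0.002
```

```bash
python3 - <<'E'
from h import *
img,K,P=cam("wrist")
for u,v,a in blobs(img,"green",100): print(round(u),round(v),a,ray(u,v,K,P,.046).round(4))
go(.6608,.1055,.05,101)
E
```

```text
317 232 1327.0 [0.6611 0.1047 0.046 ]
shift [ 0.055 -0.011  0.365] turn [ 0.002  0.003 -0.011] dist mm 74.0 {'t': 53.58, 'p': array([0.6647, 0.0952, 0.1231]), 'z': array([ 0.003, -0.003, -1.   ]), 'yaw': np.float64(100.3), 'q6': np.float64(-0.21), 'op': -0.003, 'F': array([-0.7, -0.2, -0. ])}
```

>>> arm_command --motion "0.048 -0.013 0 0 0.002 -0.01 0; 0 0 0.06 0 0 0 0; 0 0 0.1 0 0 0 0; 0 0 0.06 0 0 0 0; 0 0 0.02 0 0 0 0; 0 0 0 0 0 0 0; 0 0 0 0 0 0 0"

```text
time_s: 54.17
eef_pos: [0.6654, 0.1055, 0.0799]
eef_rot: [0.006, 0.636, 0.772, 0.005]
wrist_force: [0.4, 0.9, 0.5]
opening: 0.004
```

```bash
python3 - <<'E'
from h import *
go(.661,.105,.036,101)
img,K,P=cam("scene")
cv2.imwrite("pics/s39.png",cv2.resize(img[150:350,220:420,::-1],None,fx=3,fy=3,interpolation=cv2.INTER_CUBIC))
E
```

```text
shift [ 0.003 -0.025  0.219] turn [0.014 0.004 0.001] dist mm 44.1 {'t': 54.17, 'p': array([0.6654, 0.1055, 0.0799]), 'z': array([ 0.016, -0.001, -1.   ]), 'yaw': np.float64(101.0), 'q6': np.float64(-0.21), 'op': 0.004, 'F': array([0.4, 0.9, 0.5])}
```

View pics/s39.png

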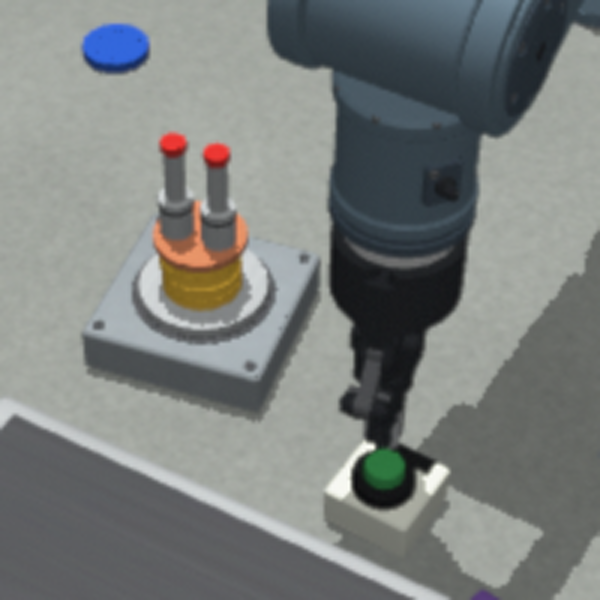

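Stack stands. Correct tilt, and lower to just above the button.

>>> arm_command --motion "0.003 -0.022 0.02 0.012 0.003 0 0; 0 0 0.04 0 0 0 0; 0 0 0.04 0 0 0 0; 0 0 0.02 0 0 0 0; 0 0 0 0 0 0 0; 0 0 0 0 0 0 0"

```text
time_s: 54.72
eef_pos: [0.6622, 0.1051, 0.0557]
eef_rot: [0.002, 0.636, 0.772, 0.002]
wrist_force: [-0.4, 0.5, -0.6]
opening: -0.004
```

```bash
python3 - <<'E'
from h import *
go(.661,.105,.038,101)
E
```

```text
shift [ 0.001 -0.006  0.089] turn [0.005 0.001 0.001] dist mm 17.8 {'t': 54.72, 'p': array([0.6622, 0.1051, 0.0557]), 'z': array([ 0.005, -0.   , -1.   ]), 'yaw': np.float64(101.0), 'q6': np.float64(-0.21), 'op': -0.004, 'F': array([-0.4,  0.5, -0.6])}
```

>>> arm_command --motion "0 -0.005 0.025 0.004 0 0 0; 0 0 0.02 0 0 0 0; 0 0 0.02 0 0 0 0; 0 0 0.015 0 0 0 0"

```text
time_s: 55.05
eef_pos: [0.6623, 0.1049, 0.0456]
eef_rot: [0.001, 0.636, 0.772, -0.0]
wrist_force: [-16.1, -0.5, 29.9]
opening: 0.003
```

```bash
python3 - <<'E'
from h import *
print(tostate())
for i in range(2): camera("top"); print(tostate()["p"],tostate()["F"])
E
```

```text
{'t': 55.05, 'p': array([0.6623, 0.1049, 0.0456]), 'z': array([ 0.001, -0.002, -1.   ]), 'yaw': np.float64(101.1), 'q6': np.float64(-0.21), 'op': 0.003, 'F': array([-16.1,  -0.5,  29.9])}
[0.6622 0.1049 0.0458] [-12.4  -1.2  24.3]
[0.6622 0.1049 0.0458] [-12.6  -1.8  23.4]
```

```bash
python3 - <<'E'
from h import *
img,K,P=cam("scene")
cv2.imwrite("pics/s40.png",cv2.resize(img[270:340,310:390,::-1],None,fx=8,fy=8,interpolation=cv2.INTER_CUBIC))
h=cv2.imread("pics/scene0.png");cv2.imwrite("pics/s40b.png",cv2.resize(h[270:340,310:390],None,fx=8,fy=8,interpolation=cv2.INTER_CUBIC))
img,K,P=cam("wrist","w40")
print(tostate())
E
```

```text
{'t': 55.25, 'p': array([0.6622, 0.1049, 0.0457]), 'z': array([ 0.001, -0.002, -1.   ]), 'yaw': np.float64(101.1), 'q6': np.float64(-0.21), 'op': -0.004, 'F': array([-12.6,  -1.4,  22.5])}
```

View pics/s40.png

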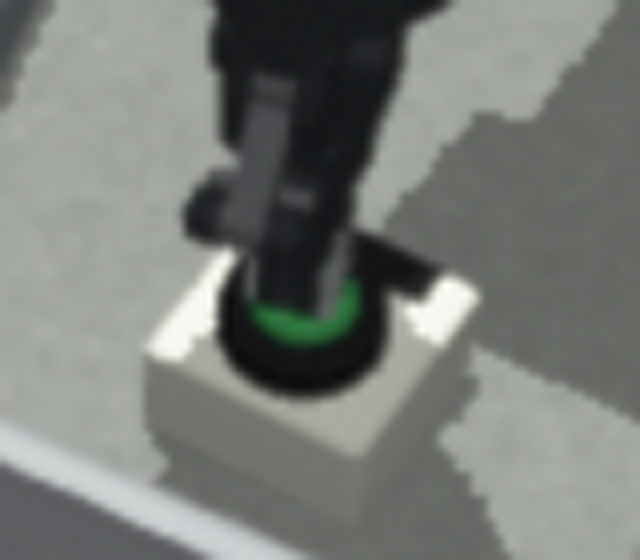

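View pics/s40b.png

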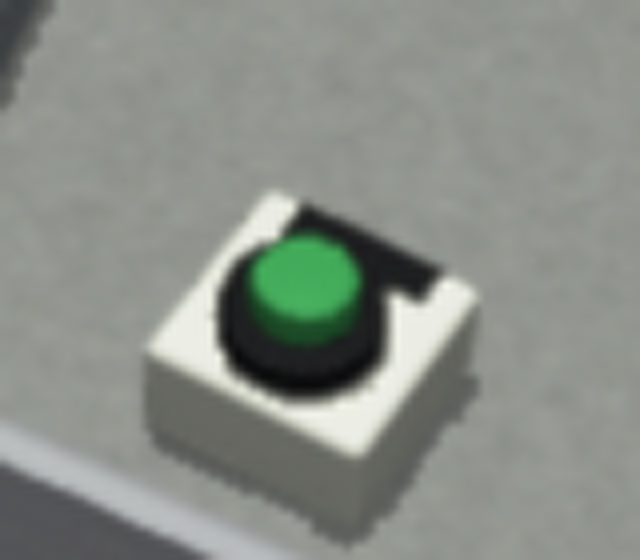

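View pics/w40.png

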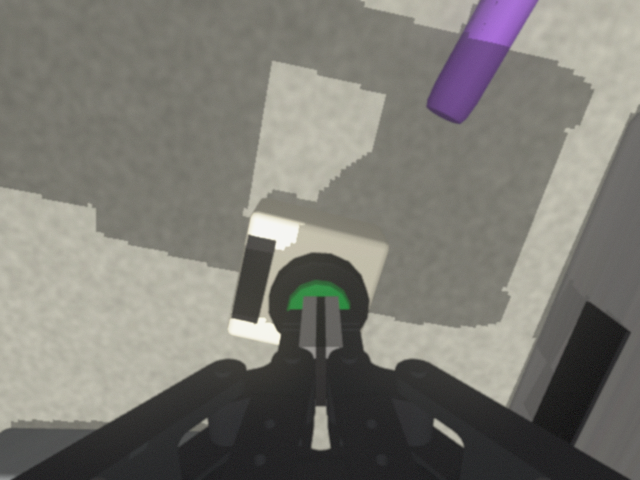

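>>> arm_command --motion "0 0 0.006 0 0 0 0; 0 0 0.006 0 0 0 0; 0 0 0.004 0 0 0 0"

```text
time_s: 55.5
eef_pos: [0.6624, 0.1049, 0.0466]
eef_rot: [0.002, 0.635, 0.772, -0.0]
wrist_force: [-2.6, -1.3, 5.0]
opening: 0.001
```

```bash
python3 - <<'E'
from h import *
print(tostate())
img,K,P=cam("scene")
cv2.imwrite("pics/s41.png",cv2.resize(img[150:350,220:420,::-1],None,fx=3,fy=3,interpolation=cv2.INTER_CUBIC))
E
```

```text
{'t': 55.5, 'p': array([0.6624, 0.1049, 0.0466]), 'z': array([ 0.002, -0.002, -1.   ]), 'yaw': np.float64(101.1), 'q6': np.float64(-0.21), 'op': 0.001, 'F': array([-2.6, -1.3,  5. ])}
```

View pics/s41.png

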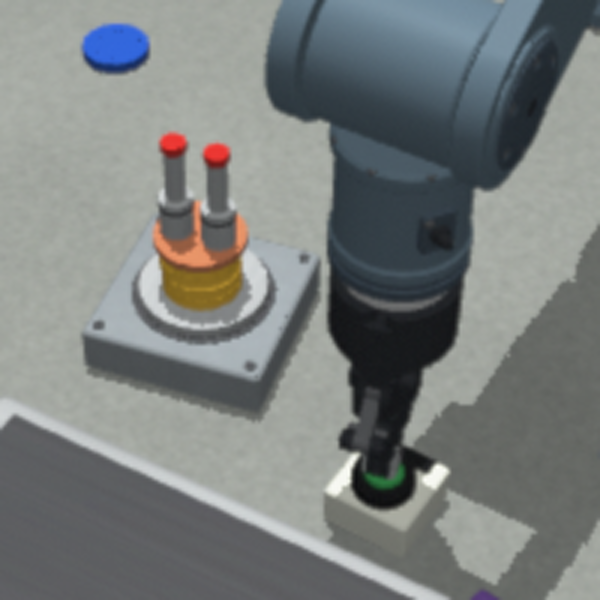

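>>> arm_command --motion "0 0 0.015 0 0 0 0; 0 0 0.012 0 0 0 0; 0 0 0.012 0 0 0 0; 0 0 -0.02 0 0 0 0; 0 0 -0.08 0 0 0 0; 0 0 -0.12 0 0 0 0; 0 0 -0.15 0 0 0 0; 0 0 -0.15 0 0 0 0; 0 0 -0.08 0 0 0 0; 0 0 0 0 0 0 0"

```text
time_s: 56.38
eef_pos: [0.6618, 0.1052, 0.1659]
eef_rot: [-0.0, 0.635, 0.772, -0.002]
wrist_force: [-0.0, -0.2, 0.8]
opening: -0.001
```

>>> arm_command --motion "0 0 0 0 0 0 0; 0 0 0 0 0 0 0; 0 0 0 0 0 0 0"

```text
time_s: 56.63
eef_pos: [0.6615, 0.1052, 0.1632]
eef_rot: [-0.0, 0.635, 0.772, -0.002]
wrist_force: [-0.7, 0.1, -0.3]
opening: 0.002
```

```bash
python3 - <<'E'
from h import *
print(tostate())
img,K,P=cam("scene","s42")
img,K,P=cam("top","t42")
print([proj(p,K,P).round(1) for p in [(.5755,-.077,.045)]])
E
```

```text
{'t': 56.63, 'p': array([0.6615, 0.1052, 0.1632]), 'z': array([-0.003, -0.003, -1.   ]), 'yaw': np.float64(101.1), 'q6': np.float64(-0.21), 'op': 0.002, 'F': array([-0.7,  0.1, -0.3])}
[array([326.7, 214.3])]
```

View pics/s42.png

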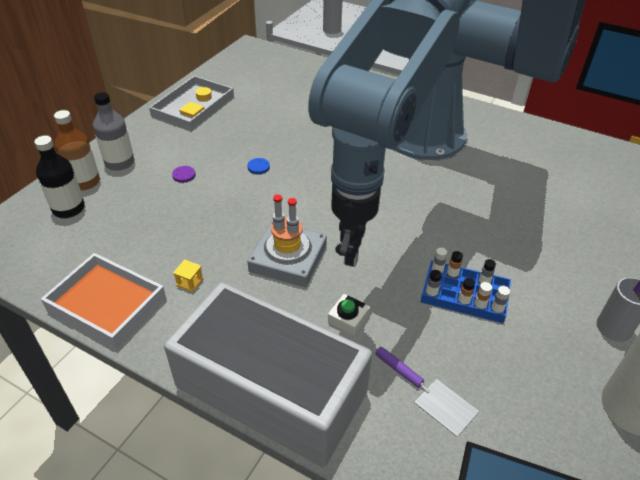

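View pics/t42.png

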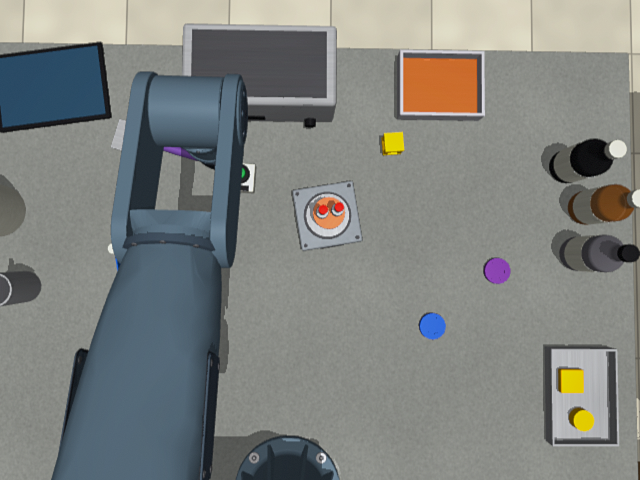

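```bash
python3 - <<'E'
from bench import *
print(hand_in())
E
```

```text
the job is handed in; nothing more can be done
None
```

I finished the job and handed it in at about 57 s; `hand_in()` gave no verdict.

I stacked the four yellow discs on the plate and laid the copper cover on top. Both weights came out of the rack and stand on the cover. I then pressed the start button down, held it, let it go and backed the arm off clear.

**Stack:** The plate centre measured (0.5755, -0.077) m and the cover (0.5753, -0.0773) m. In the last camera pictures the stack looks level.

**Weights:** They stand upright about 13 mm and 17 mm from the cover's centre, inside the 21 mm limit. I measured these before pressing the button; afterwards I only checked the stack by eye.

**Button:** While pressed it was level with its collar and took 23–30 N, well above the 5 N spring, for at least 0.2 s. It is up again, and the hand is about 12 cm above it.

**Bystanders:** The vials, lattice cube and scraper look undisturbed in the last pictures. I did not measure any of them again.

**What went wrong or disagreed:**
- **Second weight:** I first let go of it before it had touched the cover, and it stayed hanging on one finger about 14 mm to the side. I closed the gripper again, lowered the weight until it pressed on the cover, and released it cleanly.
- **Cover after loading:** With the weights hiding part of the cover, its measured centre moved about 4 mm, to (0.5744, -0.0736) m. I put this down to the hidden area rather than a real shift.
- **Cameras:** The top and scene cameras differed by 2–4 mm, so I relied on the wrist camera for fine positions.

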